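# Press the spanner and the screwdriver home in the foam kit tray

## Robot

A 6-joint arm with a two-finger parallel gripper is mounted at the origin on a cart in front of the work surface, level with it; the furniture and walls round the work are solid. World frame = base frame: x ahead of the robot, y to its left, z up, the work surface at z = 0. Lengths are in m, angles in rad, forces in N, time in s.
With the tool pointing down it reaches from about 0.425 to 0.95 m from the base axis. Payload 3.5 kg.
Tool frame: the origin (TCP) lies at the very end of the fingers, on their centre line; the grasp point (between the pads) lies 19 mm behind it; z points along the fingers, x is the direction in which the jaws open and shut, and the axes are right-handed (so a half turn about z gives the same grasp; the last joint's range is limited). The gripper opens to 85 mm and grips with 20 to 120 N. Pads are 22 mm wide; open, the fingers measure 114 mm over their backs; the gripper's body (76 mm by 85 mm) begins 54 mm behind the grasp point. The pads swing forward as they close: fully open they stand 13 mm farther back than shut.
Start: joints at [1.125, 0.286, 1.577, -0, 1.279, -0.15], TCP at [0.197, 0.646, 0.193] pointing down, gripper open.
Joint ranges: [-2.77, 2.77], [-0.9, 2.22], [0.21, 2.48], [-1.53, 4.67], [0.24, 2.81], [-2.84, 2.84]. Speed limits (rad/s): [2.79, 2.79, 3.14, 3.14, 3.14, 3.14].

## Interface

Orientations are given as a unit quaternion [x, y, z, w].
In Python, from plant import telemetry, cams, finish_job gives the robot as it stands.
- The arm moves only by the tool servo_tool, never from a script. Its argument "moves" is a list that holds one entry, the list of rows, each a list of 7 numbers: the shift along the tool's x, y, z in mm, then the turn, a rotation vector about the tool's x, y, z in degrees, then the opening, from 0 (shut) to 1 (fully open). In form: [[[x, y, z, rx, ry, rz, claw], ...]]. A call has exactly 8 rows; each row is the pose to reach, as a shift and turn from the pose measured when the call began, along the tool's axes at that moment; what a row does not reach only later rows make up. A row lasts 1/12 s, in which the tool goes at most 41.7 mm and 7.16 degrees, less where a joint would pass 70% of its speed; a pose out of reach is approached as far as the arm can. A call with a gripper value outside its range is refused whole. The fingers move at their own pace and stop on an object; the grip force is fixed at half the most. Time passes only in rows, so rows that repeat a pose let the fingers close, or fill a call up. It gives the time, the measured TCP pose, the force and the opening at its end, in the units of the state.
- telemetry.read_state(): the state, without advancing time (a new reading comes with each control period).
- cams.snapshot(name): name is "scene" or "top"; returns the picture (384x512x3 uint8, red, green, blue); there is no depth.
- cams.camera_params(name): a dict with "intrinsics" (3x3 intrinsics, pixels), "pose" (4x4, takes a point from camera to world coordinates). Camera axes: x right, y up, looking along -z (the intrinsics and any distortion apply to the point x, -y, -z); pixel columns grow to the right and rows downward; lengths in m; the calibration is good to about 2 mm. A picture is of the moment at which its call begins. camera_params takes no time and is no camera call.
- finish_job(): hands the job in, once; it reports no verdict.
The state is a dict: "time_s": time; "q": joint angles; "qvel": joint speeds; "tau": joint torques, N m; "tcp_pos": TCP position; "orientation": TCP orientation; "wrist_force": force on the tool from outside, world axes, zero at the start; "ft_torque": the same for the moment, N m; "grip_width": opening from 0.0 (shut) to 1.0 (fully open).
Only numpy, scipy, OpenCV 4.12 (cv2) and the standard library are available. Lean on these libraries where they do the work, as an engineer would, in place of code of your own. Each camera call takes 0.05 s, during which the arm holds its last target. There are 200 camera calls.

## Task

Put the loose spanner and the loose screwdriver away in the foam-lined kit tray, each pressed fully home in its own cutout. The spanner goes in first, ring end in the ring-end pocket, because the screwdriver lies across it; then tuck the screwdriver's blade under the steel saddle clip and press its handle down between the foam ribs until you feel it stop on the pocket floor, without ramming it. Leave the pliers, the black tape roll and the orange blade case where they lie.

Things in the scene. Friction and masses are not known exactly. Their poses are not given: they have to be found in the camera images.
- kit_tray: Low painted-steel kit tray lined with dark foam, 232 x 256 x 29 mm, fixed to the bench. Origin at the centre of its underside; x across the short side (away from the robot, turned up to 0.3 rad), y along the long side (to the robot's left), z up; all tray offsets are in this frame. Foam face at z = 24 mm, rim 29 mm. A spare bearing and a nut in other cutouts belong to the tray.
- spanner_home (a point): Where spanner_mid lies when home: tray (0, 45, 15.5) mm, ring towards tray +x; axes as the tray's. Cutout 205 mm long along tray x, floor at z = 12: slot 18 wide, ring-end pocket 33 wide at +x, open-end pocket 38 wide at -x. Oval finger scoop 54 (x) by 92 (y) mm round this point, floor z = 8. Foam ribs 47 mm to -x and 39 mm to +x of it leave 11.6 mm for the 14 mm shank.
- handle_home (a point): Where handle_mid lies when home: tray (58, -58.5, 22.5) mm, blade towards tray +y; axes as the tray's. Handle pocket 32 wide, 115 long (y = -116.5 to -1), floor z = 8; foam ribs 31 mm before and behind this point leave 25 mm for the 28 mm handle. No room for fingers beside the handle below the foam face; home, it stands 13 mm above it. A blade groove 15 wide, floor z = 8, leads on to y = 118.
- rib_top (a point): Top of one of the eight half-round upright foam ribs (one by the handle's butt), tray (75.5, -90, 24) mm. Ribs start at the foam face, have round tops, give way sideways up to 3.5 mm and hold by friction: a tool laid on them stays up (handle 9 to 14 mm, spanner 4 to 10 mm too high); 3 to 12 N push it down between them, until it stops dead on the floor. 70 N is ramming.
- clip_mouth (a point): Mouth, on the handle's side, of the fixed steel saddle clip that arches over the blade groove: tray (58, 92, 22.5) mm, on the home screwdriver's axis. Arch from y = 92 to 106, 20 mm wide inside, underside 8.5 mm above this point, top at z = 33; groove floor 14.5 mm below. The home tip is 19 mm past it. The blade gets under only tip first, handle raised some 12 to 22 degrees.
- spanner_mid (a point): Centre, half-way up, of the loose steel combination spanner, 199 mm long, 7 mm thick, about 0.14 kg, lying flat: straight shank 14 mm wide, 4 mm thick (underside 3.5 mm below this point, top 0.5 mm above), ring end 30 mm wide, open end 34 mm wide. Own y along the spanner towards the ring, z up.
- spanner_ring (a point): Centre of the spanner's ring end, 85 mm along its y from spanner_mid.
- handle_mid (a point): Centre, half-way up, of the handle of the loose screwdriver (222 mm long, about 0.11 kg, lying flat): plastic handle 105 long, 28 wide, 29 mm high; round steel blade 6.4 mm thick on the same axis. Own y runs from the tip towards the butt: the blade points along -y, its tip 169.5 mm from here; z up.
- blade_tip (a point): End of the screwdriver's blade (flat, 8 mm wide), on its axis.
- pliers: Bystander: combination pliers with sleeved handles, 53 x 170 x 16 mm, lying flat, origin at the centre of the underside. Not to be moved.
- tape_roll: Bystander: roll of black tape, 102 mm across, 24 mm high, lying flat, origin at the centre of the underside. Not to be moved.
- blade_case: Bystander: orange plastic blade case, 72 x 215 x 35 mm, lying flat, origin at the centre of the underside. Not to be moved.

How it is judged:
By the outcome, as a careful person would: the job done as asked, in the order asked, and still so for the second after the job is handed in, with the robot touching nothing.
It also fails if it takes over 72 s, if anything falls off the work surface, if the arm or the gripper's body presses on something with over 40 N, if the wrist force passes 120 N, or if a joint passes its speed limit or range.

## Working session

There is one attempt and no reset: what is moved stays moved. The work goes in short steps, Python scripts to look and compute and a tool call to move; the robot and the scene stay as the last step left them, time stands still between calls to the robot, and variables do not carry over. Pictures are saved under pics/ and viewed, about 8 in all and at most 12, crops included, and the job is handed in when it is done.

Besides the shell and the picture viewer there is one more tool, called after "Call:" as name(argument=value, ...) on one line, values as JSON. servo_tool: Moves the arm, as the interface text tells. Its arguments: {"type":"object","properties":{"moves":{"type":"array"}},"required":["moves"]}

```bash
mkdir -p pics; ls
python3 - <<'E'
from plant import telemetry,cams
import cv2
s=telemetry.read_state();print(s)
for n in("scene","top"):
    im=cams.snapshot(n);cv2.imwrite(f"pics/{n}0.png",cv2.cvtColor(im,cv2.COLOR_RGB2BGR))
    print(n,cams.camera_params(n))
E
```

```text
pics
{'time_s': 0.0, 'q': array([ 1.12501338e+00,  2.87173211e-01,  1.57820431e+00, -4.32828587e-05,
        1.27862344e+00, -1.50026318e-01]), 'qvel': array([-5.78217779e-04,  9.32462104e-05,  3.08654791e-04,  9.73286451e-04,
       -7.14594200e-04, -2.39906639e-04]), 'tau': array([-6.15532590e-04, -4.05992460e+01, -2.92620081e+01, -1.21905368e-04,
        6.01638603e-03, -1.40364712e-06]), 'tcp_pos': array([0.19640304, 0.64499124, 0.19112749]), 'orientation': array([ 8.03570118e-01,  5.95208884e-01, -1.05417906e-03,  5.82345377e-04]), 'wrist_force': array([ 0.11282697, -0.34547226,  0.19688748]), 'ft_torque': array([-0.01023133, -0.03757788,  0.00665673]), 'grip_width': 0.9999535212104967}
scene {'intrinsics': array([[466.94803467,   0.        , 251.63701741],
       [  0.        , 466.94803467, 190.16233162],
       [  0.        ,   0.        ,   1.        ]]), 'pose': array([[ 0.58589432,  0.55700816, -0.58861682, -0.42677652],
       [-0.81014799,  0.38493024, -0.44214132, -0.69998424],
       [-0.0196999 ,  0.73591482,  0.67678748,  1.13730409],
       [ 0.        ,  0.        ,  0.        ,  1.        ]])}
top {'intrinsics': array([[371.1333122 ,   0.        , 254.23047306],
       [  0.        , 371.1333122 , 197.83061368],
       [  0.        ,   0.        ,   1.        ]]), 'pose': array([[ 1.50561190e-03,  9.89714780e-01, -1.43046802e-01,
         3.31141908e-01],
       [-9.99995023e-01,  1.88672551e-03,  2.52865298e-03,
        -1.65412695e-02],
       [ 2.77253528e-03,  1.43042282e-01,  9.89712695e-01,
         1.54505936e+00],
       [ 0.00000000e+00,  0.00000000e+00,  0.00000000e+00,
         1.00000000e+00]])}
```

View pics/top0.png

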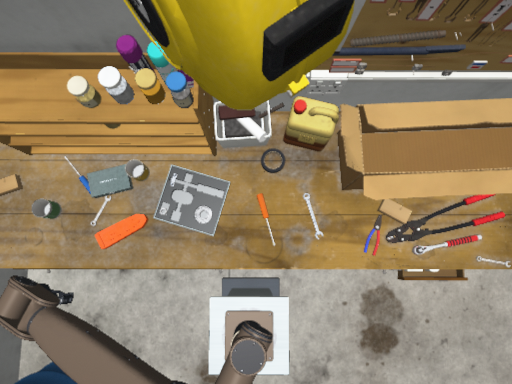

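View pics/scene0.png

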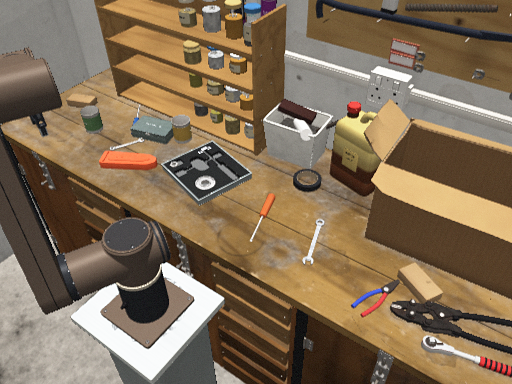

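Top view: the tray is at about (192,200), the screwdriver handle at (263,206) with its tip at (273,245), and the spanner runs from (307,195) to (320,237). I'll zoom in on these.

```bash
cat > h.py <<'E'
import numpy as np,cv2
from plant import telemetry,cams
def ray(n,px):
    c=cams.camera_params(n);K=c["intrinsics"];T=c["pose"]
    u=(np.atleast_2d(px).astype(float)-K[:2,2])/K[0,0]
    return T[:3,3],np.c_[u[:,0],-u[:,1],-np.ones(len(u))]@T[:3,:3].T
def onz(n,px,z):
    o,d=ray(n,px);return o+d*((z-o[2])/d[:,2])[:,None]
def proj(n,P):
    c=cams.camera_params(n);K=c["intrinsics"];T=c["pose"]
    p=(np.atleast_2d(P)-T[:3,3])@T[:3,:3];return K[:2,2]+K[0,0]*np.c_[p[:,0],-p[:,1]]/-p[:,2:]
E
python3 - <<'E'
import cv2,numpy as np
t=cv2.imread("pics/top0.png");s=cv2.imread("pics/scene0.png")
up=lambda a,k:cv2.resize(a,None,fx=k,fy=k,interpolation=cv2.INTER_CUBIC)
A=up(t[155:255,145:245],4);B=up(t[155:255,240:340],4)
cv2.imwrite("pics/c1.png",np.hstack([A,B]))
A=up(s[130:205,155:255],4);B=up(s[180:275,240:340],4);B=B[:380];A=cv2.copyMakeBorder(A,0,80,0,0,0)
cv2.imwrite("pics/c2.png",np.hstack([A,B]))
E
```

```text
(no output)
```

View pics/c1.png

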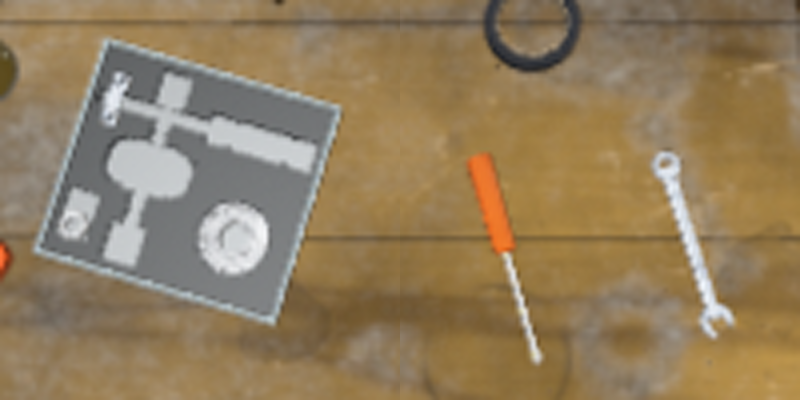

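View pics/c2.png

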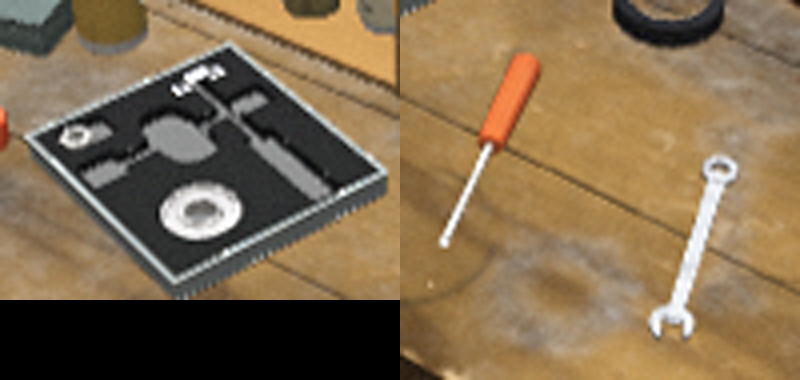

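The crops show the spanner's ring end pointing away from the robot, at top crop (667,165). The screwdriver butt is at (480,160), with its tip at (537,360). The tray's outer rim corners are near (106,38), (341,107), (274,325) and (35,251). The clip is at the tray's far left, and the handle pocket is at the far right. Next I'll measure these.

```bash
cat > meas.py <<'E'
from h import *
from scipy.optimize import least_squares
def crop(n,f,x0,x1,y0,y1,k=4):
    im=cv2.imread(f)[y0:y1,x0:x1];return cv2.resize(im,None,fx=k,fy=k,interpolation=cv2.INTER_CUBIC),lambda p:(np.atleast_2d(p)+.5)/k-.5+[x0,y0]
def big(m):
    c,_=cv2.findContours(m.astype(np.uint8),cv2.RETR_EXTERNAL,cv2.CHAIN_APPROX_NONE);return max(c,key=cv2.contourArea)[:,0]
if __name__=="__main__":
    R={"top":(240,340,155,255),"scene":(240,340,180,275)}
    for n in R:
        f=f"pics/{n}0.png";im,g=crop(n,f,*R[n]);hsv=cv2.cvtColor(im,cv2.COLOR_BGR2HSV);H,S,V=cv2.split(hsv)
        h=big((S>190)&(V>150)&(H<15));P=onz(n,g(h),.0145)[:,:2]
        r=cv2.minAreaRect((P*1000).astype(np.float32));print(n,"handle",r)
        m=(S<75)&(V>140)
        nc,lab,st,cen=cv2.connectedComponentsWithStats(m.astype(np.uint8))
        for i in np.argsort(-st[1:,4])[:3]+1:
            ys,xs=np.where(lab==i);z=.004
            P=onz(n,g(np.c_[xs,ys]),z)[:,:2]*1000
            w,v=np.linalg.eigh(np.cov(P.T));a=v[:,1]*np.sign(v[0,1]);t=(P-P.mean(0))@a;s=(P-P.mean(0))@np.array([-a[1],a[0]])
            c=P.mean(0)+a*(t.min()+t.max())/2
            print(n,"grey",st[i],"mid",c.round(1),"len",(t.max()-t.min()).round(1),"ang",np.degrees(np.arctan2(a[1],a[0])).round(2),
             "ends off",[(q:=s[abs(t-e)<8]).size and ((q.min()+q.max())/2).round(1) for e in (t.max()-15,t.min()+15)],"wid",np.ptp(s).round(1))
    C=np.array([[116,128],[116,-128],[-116,-128],[-116,128]])
    im=dict(top=(np.array([[106,38],[341,107],[274,325],[35,251]])+.5)/4-.5+[145,155],
            scene=(np.array([[229,42],[387,173],[175,280],[27,134]])+.5)/4-.5+[155,130])
    def fit(ns):
        Q=np.vstack([onz(n,im[n],.029)[:,:2]*1000 for n in ns]);D=np.vstack([C]*len(ns))
        rot=lambda a:np.array([[np.cos(a),-np.sin(a)],[np.sin(a),np.cos(a)]])
        r=least_squares(lambda p:(D@rot(p[2]).T+p[:2]-Q).ravel(),[600,250,-.3]);return r.x,np.abs(r.fun).max(),Q.round(0).tolist()
    for ns in(["top"],["scene"],["top","scene"]):print(ns,*fit(ns))
E
python3 meas.py
```

```text
top handle ((520.6416625976562, -54.57189178466797), (103.79122924804688, 24.689990997314453), 16.56797218322754)
top grey [ 250  150   84  189 3775] mid [ 481.6 -262.4] len 204.2 ang 16.2 ends off [np.float64(-1.0), np.float64(-1.0)] wid 36.7
top grey [ 234  300   54   92 1864] mid [ 374.5 -231.3] len 97.8 ang -15.13 ends off [np.float64(10.3), np.float64(4.7)] wid 52.7
top grey [ 162   55   90   34 1409] mid [ 663.9 -177.2] len 94.3 ang 88.69 ends off [np.float64(-2.8), np.float64(-6.5)] wid 35.0
scene handle ((520.3818359375, -53.95131301879883), (103.93395233154297, 22.233863830566406), 15.395451545715332)
scene grey [ 248  152   96  185 4369] mid [ 481.8 -262. ] len 206.4 ang 16.55 ends off [np.float64(-1.0), np.float64(-0.4)] wid 35.6
scene grey [ 109  275  133   78 2774] mid [ 363.3 -229.7] len 111.6 ang -21.81 ends off [np.float64(5.5), np.float64(2.3)] wid 44.3
scene grey [ 286   52   84   41 1144] mid [ 659.  -183.8] len 83.6 ang -88.69 ends off [np.float64(4.4), np.float64(5.4)] wid 35.1
['top'] [ 5.43342043e+02  2.36689170e+02 -2.88062093e-01] 2.1045775515194123 [[692.0, 327.0], [619.0, 81.0], [394.0, 146.0], [469.0, 392.0]]
['scene'] [ 5.39330828e+02  2.36245961e+02 -2.89700280e-01] 2.2574555881358833 [[686.0, 327.0], [612.0, 80.0], [394.0, 147.0], [466.0, 392.0]]
['top', 'scene'] [ 5.41336435e+02  2.36467565e+02 -2.88877120e-01] 3.8517508210750293 [[692.0, 327.0], [619.0, 81.0], [394.0, 146.0], [469.0, 392.0], [686.0, 327.0], [612.0, 80.0], [394.0, 147.0], [466.0, 392.0]]
```

```bash
cat > tray.py <<'E'
from meas import *
R={"top":(140,245,155,255),"scene":(150,260,130,210)}
rot=lambda a:np.array([[np.cos(a),-np.sin(a)],[np.sin(a),np.cos(a)]])
def edges(n,th):
    im,g=crop(n,f"pics/{n}0.png",*R[n]);S=cv2.cvtColor(im,cv2.COLOR_BGR2HSV)[...,1]
    m=cv2.morphologyEx((S<th).astype(np.uint8),cv2.MORPH_OPEN,np.ones((15,15)))
    px=g(cv2.convexHull(big(m))[:,0]) ; px=g(big(m))
    return px
p0=np.array([541.3,236.5,-.2889])
for ns in(["top"],["scene"],["top","scene"]):
  for th in(70,90,110):
    D=[(edges(n,th),n) for n in ns]
    def res(p,info=False):
        out=[];st={}
        for px,n in D:
            for ax,sg in((0,1),(0,-1),(1,1),(1,-1)):
                z=.029 if sg>0 else 0.
                L=(onz(n,px,z)[:,:2]*1000-p0[:2])@rot(p0[2]);hs=[116,128]
                k=(abs(L[:,ax]-sg*hs[ax])<12)&(abs(L[:,1-ax])<hs[1-ax]-20)
                Q=(onz(n,px[k],z)[:,:2]*1000-p[:2])@rot(p[2]);e=Q[:,ax]-sg*hs[ax]
                out.append(e/np.sqrt(max(len(e),1)));st[n,ax,sg]=(len(e),np.median(e).round(1))
        return st if info else np.concatenate(out)
    r=least_squares(res,p0,loss="soft_l1",f_scale=.2);print(th,r.x.round(4),list(res(r.x,True).values()))
E
python3 tray.py
```

```text
70 [ 5.433559e+02  2.393510e+02 -2.817000e-01] [(198, np.float64(3.5)), (201, np.float64(-3.4)), (74, np.float64(1.7)), (175, np.float64(-1.2))]
90 [ 5.426474e+02  2.391348e+02 -2.634000e-01] [(198, np.float64(4.9)), (201, np.float64(-4.9)), (55, np.float64(1.7)), (175, np.float64(-1.4))]
110 [ 5.465862e+02  2.372614e+02 -2.919000e-01] [(207, np.float64(1.7)), (52, np.float64(-9.1)), (45, np.float64(6.0)), (177, np.float64(-1.6))]
70 [ 5.418713e+02  2.396670e+02 -2.847000e-01] [(142, np.float64(0.6)), (147, np.float64(-0.6)), (109, np.float64(0.0)), (180, np.float64(-0.5))]
90 [ 5.41475e+02  2.39263e+02 -2.72000e-01] [(140, np.float64(1.7)), (134, np.float64(-2.1)), (73, np.float64(1.1)), (179, np.float64(-0.9))]
110 [ 5.421282e+02  2.389622e+02 -2.588000e-01] [(148, np.float64(2.4)), (90, np.float64(-4.3)), (64, np.float64(3.1)), (181, np.float64(-1.9))]
70 [ 5.422760e+02  2.396045e+02 -2.836000e-01] [(198, np.float64(4.6)), (201, np.float64(-2.2)), (74, np.float64(1.9)), (175, np.float64(-1.2)), (142, np.float64(0.2)), (147, np.float64(-1.0)), (109, np.float64(-0.1)), (180, np.float64(-0.5))]
90 [ 5.417678e+02  2.392476e+02 -2.692000e-01] [(198, np.float64(5.8)), (201, np.float64(-4.0)), (55, np.float64(2.2)), (175, np.float64(-1.3)), (140, np.float64(1.4)), (134, np.float64(-2.4)), (73, np.float64(0.9)), (179, np.float64(-0.9))]
110 [ 5.435801e+02  2.383781e+02 -2.705000e-01] [(207, np.float64(5.1)), (52, np.float64(-7.8)), (45, np.float64(4.3)), (177, np.float64(-1.8)), (148, np.float64(0.8)), (90, np.float64(-6.4)), (64, np.float64(3.9)), (181, np.float64(-1.9))]
```

Call:
servo_tool(moves=[[[-130,390,0,0,0,0,0.5],[-130,390,0,0,0,0,0.5],[-130,390,0,0,0,0,0.5],[-130,390,0,0,0,0,0.5],[-130,390,0,0,0,0,0.5],[-130,390,0,0,0,0,0.5],[-130,390,0,0,0,0,0.5],[-130,390,0,0,0,0,0.5]]])

```text
time_s: 0.77
tcp_pos: [0.4692, 0.4506, 0.191]
orientation: [0.804, 0.595, -0.001, 0.0]
wrist_force: [0.2, -0.0, -0.4]
grip_width: 0.505
```

```bash
cat > tray2.py <<'E'
from meas import *
R={"top":(140,245,155,255),"scene":(150,260,130,210)}
rot=lambda a:np.array([[np.cos(a),-np.sin(a)],[np.sin(a),np.cos(a)]])
# axis, side(+1 far: floor edge, -1 near: face edge), coord, other-range, floor
E=[(0,-1,42,(-110,-95),8),(0,-1,42,(-75,-35),8),(0,1,74,(-80,-37),8),(1,-1,-116.5,(47,69),8),
   (0,-1,50.5,(10,32),8),(0,1,65.5,(10,32),8),(1,-1,36,(33,36),12),(1,-1,36,(-40,-30),12),(1,1,54,(-40,-30),12),
   (1,-1,28.5,(72,98),12),(1,1,61.5,(74,98),12),(1,-1,26,(-98,-75),12),(1,1,64,(-98,-75),12),(0,1,102.5,(33,57),12),(0,-1,-102.5,(31,59),12),
   (1,-1,-1,(-8,8),8),(1,1,91,(-8,8),8),(0,-1,-27,(40,50),8)]
p=np.array([541.5,237.5,-.286])
for ns in(["top"],["scene"],["top","scene"]):
    D=[]
    for n in ns:
        im,g=crop(n,f"pics/{n}0.png",*R[n]);V=im.max(2)
        T=onz(n,g(np.stack(np.meshgrid(*map(np.arange,V.shape[::-1])),-1).reshape(-1,2)),.024)[:,:2]*1000
        ins=(abs((T-p[:2])@rot(p[2]))<[105,117]).all(1).reshape(V.shape)
        th,_=cv2.threshold(V[ins].reshape(-1,1),0,255,cv2.THRESH_OTSU)
        c,_=cv2.findContours(((V>th)&ins).astype(np.uint8),cv2.RETR_LIST,cv2.CHAIN_APPROX_NONE)
        D.append((n,g(np.vstack(c)[:,0])))
    q=p.copy()
    for it in range(3):
        sel=[]
        for n,px in D:
            for ax,sd,co,rg,fl in E:
                P=onz(n,px,(.024 if sd<0 else fl/1000))[:,:2]*1000;L=(P-q[:2])@rot(q[2])
                k=(abs(L[:,ax]-co)<6)&(L[:,1-ax]>rg[0])&(L[:,1-ax]<rg[1]);sel.append((P[k],ax,co))
        f=lambda v,raw=0:[((P-v[:2])@rot(v[2]))[:,ax]-co for P,ax,co in sel]
        q=least_squares(lambda v:np.concatenate([e/np.sqrt(len(e)+1) for e in f(v)]),q,loss="soft_l1",f_scale=.3).x
    print(ns,th,q.round(4),[(len(e),float(np.median(e).round(1))) if len(e) else 0 for e in f(q)])
E
python3 tray2.py
```

```text
['top'] 159.0 [ 5.431463e+02  2.375823e+02 -2.843000e-01] [(13, 0.3), (37, 0.5), (39, -0.8), (21, 0.3), (20, 1.3), (20, -0.7), (3, 1.8), (9, 1.4), (9, -1.0), (24, 0.7), (21, -1.6), (22, 0.8), (22, -0.8), (22, -1.0), (26, 0.6), (15, 0.9), (15, -1.6), (1, -3.0)]
['scene'] 109.0 [ 5.396297e+02  2.377043e+02 -2.744000e-01] [(12, 0.2), (27, 0.8), (27, -1.3), (17, 1.6), (19, 2.9), (27, -1.1), 0, (19, 3.0), (14, -2.8), (20, 0.8), (20, -2.0), (21, 1.5), (19, -1.3), (13, -1.0), (14, 1.4), (16, 0.4), (15, -2.4), (7, -3.4)]
['top', 'scene'] 109.0 [ 5.418984e+02  2.374993e+02 -2.826000e-01] [(13, 1.3), (37, 1.6), (39, 0.3), (21, 0.4), (19, 2.4), (20, 0.5), (3, 2.2), (9, 1.9), (10, -0.8), (24, 1.0), (21, -1.5), (22, 1.5), (21, -0.2), (22, 0.3), (27, 1.8), (15, 1.4), (14, -1.3), 0, (12, -1.2), (27, -1.0), (27, -3.0), (15, 1.6), (24, 1.4), (17, -2.7), 0, (18, 2.2), (15, -2.7), (18, 1.1), (21, -2.2), (21, 0.4), (21, -2.5), (11, -3.6), (15, -1.2), (14, -0.0), (14, -2.7), (5, -4.4)]
```

Call:
servo_tool(moves=[[[-313,200,0,0,0,0,0.4],[-313,200,0,0,0,0,0.4],[-313,200,0,0,0,0,0.4],[-313,200,0,0,0,0,0.4],[-313,200,0,0,0,0,0.4],[-313,200,0,0,0,0,0.4],[-313,200,0,0,0,0,0.4],[-313,200,0,0,0,0,0.4]]])

```text
time_s: 1.43
tcp_pos: [0.5583, 0.1294, 0.1913]
orientation: [0.804, 0.595, -0.002, 0.0]
wrist_force: [1.4, 0.2, -0.1]
grip_width: 0.398
```

```bash
cat >> h.py <<'E'
from scipy.spatial.transform import Rotation as Ro
def to(x,y,z,yaw,pitch=0):
    "deltas for TCP target (mm, deg): tool down, tool-x at yaw, then turned pitch about tool x"
    s=telemetry.read_state();R0=Ro.from_quat(s["orientation"])
    R1=Ro.from_euler("z",yaw,degrees=True)*Ro.from_euler("x",180+pitch,degrees=True)
    print("t",round(s["time_s"],2),"q6",s["q"][5].round(2),"tcp",(s["tcp_pos"]*1000).round(1),"yaw",np.degrees(np.arctan2(*R0.as_matrix()[1::-1,0])).round(2),"F",s["wrist_force"].round(1),"g",s["grip_width"].round(3))
    print("  d",R0.inv().apply(np.array([x,y,z])-s["tcp_pos"]*1000).round(1),(R0.inv()*R1).as_rotvec(degrees=True).round(2))
E
python3 -c "
from h import *
to(482,-263,70,106.4);to(482,-263,20,106.4)"
```

```text
Traceback (most recent call last):
  File "h.py", line 17, in to
    print("t",round(s["time_s"],2),"q6",s["q"][5].round(2),"tcp",(s["tcp_pos"]*1000).round(1),"yaw",np.degrees(np.arctan2(*R0.as_matrix()[1::-1,0])).round(2),"F",s["wrist_force"].round(1),"g",s["grip_width"].round(3))
                                                                                                                                                                                                ^^^^^^^^^^^^^^^^^^^^^
AttributeError: 'float' object has no attribute 'round'
```

```bash
sed -i 's/s\["grip_width"\].round(3)/round(s["grip_width"],3)/' h.py
python3 -c "
from h import *
to(482,-263,70,106.4)"
```

```text
t 1.43 q6 -1.22 tcp [558.3 129.4 191.3] yaw 73.06 F [ 1.4  0.2 -0.1] g 0.398
  d [-397.2   41.6  122.4] [ -0.14   0.14 -33.34]
```

Call:
servo_tool(moves=[[[-397,42,60,0,0,-33,0.4],[-397,42,60,0,0,-33,0.4],[-397,42,60,0,0,-33,0.4],[-397,42,60,0,0,-33,0.4],[-397,42,60,0,0,-33,0.4],[-397,42,60,0,0,-33,0.4],[-397,42,60,0,0,-33,0.4],[-397,42,60,0,0,-33,0.4]]])

```text
time_s: 2.1
tcp_pos: [0.4986, -0.1771, 0.145]
orientation: [0.601, 0.799, -0.002, -0.0]
wrist_force: [1.0, -0.1, -0.1]
grip_width: 0.399
```

```bash
python3 -c "
from h import *
to(482,-263,40,106.4)"
```

```text
t 2.1 q6 -2.38 tcp [ 498.6 -177.1  145. ] yaw 106.07 F [ 1.  -0.1 -0.1] g 0.399
  d [-77.8 -39.5 105.2] [-0.18  0.08 -0.33]
```

Call:
servo_tool(moves=[[[-78,-39.5,105,0,0,-0.3,0.4],[-78,-39.5,105,0,0,-0.3,0.4],[-78,-39.5,105,0,0,-0.3,0.4],[-78,-39.5,105,0,0,-0.3,0.4],[-78,-39.5,105,0,0,-0.3,0.4],[-78,-39.5,105,0,0,-0.3,0.4],[-78,-39.5,105,0,0,-0.3,0.4],[-78,-39.5,105,0,0,-0.3,0.4]]])

```text
time_s: 2.77
tcp_pos: [0.4837, -0.2629, 0.0425]
orientation: [0.598, 0.801, -0.002, 0.001]
wrist_force: [-0.0, 0.1, 0.3]
grip_width: 0.401
```

```bash
python3 -c "
from h import *
to(482,-263,2,106.4)
im=[cv2.cvtColor(cams.snapshot(n),cv2.COLOR_RGB2BGR) for n in('top','scene')]
up=lambda a:cv2.resize(a,(400,400),interpolation=cv2.INTER_CUBIC)
cv2.imwrite('pics/g1.png',np.hstack([up(im[0][165:265,260:360]),up(im[1][180:280,260:360])]))"
```

```text
t 2.77 q6 -2.54 tcp [ 483.7 -262.9   42.5] yaw 106.48 F [-0.   0.1  0.3] g 0.401
  d [ 0.5 -1.6 40.5] [-0.05  0.24  0.08]
```

View pics/g1.png

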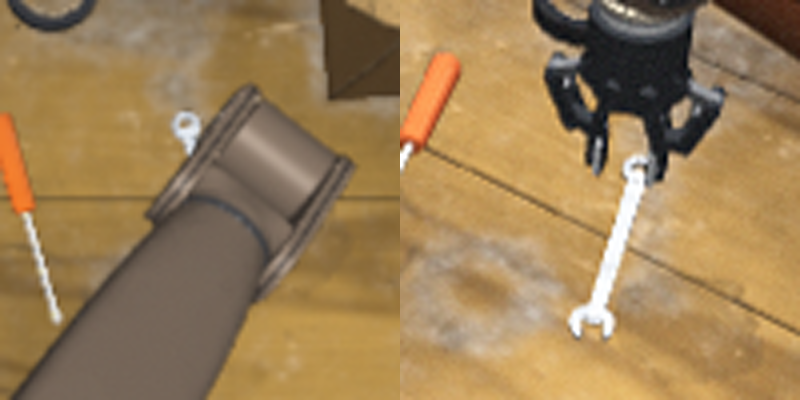

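The spanner axis runs between the open fingers, which sit near scene crop (628,165). The top camera is blocked by the wrist. I'll go down, stopping short of the bench.

Call:
servo_tool(moves=[[[0.5,-1.6,15,0,0,0,0.4],[0.5,-1.6,25,0,0,0,0.4],[0.5,-1.6,32,0,0,0,0.4],[0.5,-1.6,37,0,0,0,0.4],[0.5,-1.6,39,0,0,0,0.35],[0.5,-1.6,40,0,0,0,0.35],[0.5,-1.6,40,0,0,0,0.35],[0.5,-1.6,40,0,0,0,0.35]]])

```text
time_s: 3.53
tcp_pos: [0.482, -0.2632, 0.0025]
orientation: [0.599, 0.801, -0.002, 0.002]
wrist_force: [-0.6, -0.0, -0.7]
grip_width: 0.347
```

```bash
python3 -c "
from h import *
to(482,-263,1,106.4)"
```

```text
t 3.53 q6 -2.54 tcp [ 482.  -263.2    2.5] yaw 106.47 F [-0.6 -0.  -0.7] g 0.347
  d [0.2 0.1 1.5] [-0.05  0.25  0.07]
```

Close with a small further descent.

Call:
servo_tool(moves=[[[0,0,1,0,0,0,0.3],[0,0,1,0,0,0,0.2],[0,0,1,0,0,0,0.1],[0,0,1,0,0,0,0],[0,0,1,0,0,0,0],[0,0,1,0,0,0,0],[0,0,1,0,0,0,0],[0,0,1,0,0,0,0]]])

```text
time_s: 4.2
tcp_pos: [0.482, -0.2632, 0.0015]
orientation: [0.599, 0.801, -0.002, 0.002]
wrist_force: [-0.1, 1.0, -0.1]
grip_width: -0.001
```

Call:
servo_tool(moves=[[[0,0,-20,0,0,0,0],[0,0,-40,0,0,0,0],[0,0,-60,0,0,0,0],[0,0,-60,0,0,0,0],[0,0,-60,0,0,0,0],[0,0,-60,0,0,0,0],[0,0,-60,0,0,0,0],[0,0,-60,0,0,0,0]]])

```text
time_s: 4.87
tcp_pos: [0.4811, -0.2622, 0.0599]
orientation: [0.599, 0.801, -0.002, 0.0]
wrist_force: [-0.5, 0.4, -0.2]
grip_width: 0.002
```

```bash
python3 -c "
from h import *
# tray pose, spanner home
a=-.284;c,s=np.cos(a),np.sin(a);h=np.array([541.5,237.6])+np.array([[c,-s],[s,c]])@[0,45];print(h,np.degrees(a))
to(*h,100,np.degrees(a)+90)
im=cv2.cvtColor(cams.snapshot('scene'),cv2.COLOR_RGB2BGR)
cv2.imwrite('pics/g2.png',cv2.resize(im[150:280,240:370],(520,520),interpolation=cv2.INTER_CUBIC))"
```

```text
[554.10889422 280.79740486] -16.272001381715377
t 4.87 q6 -2.54 tcp [ 481.1 -262.2   59.9] yaw 106.47 F [-0.5  0.4 -0.2] g 0.002
  d [500.  223.9 -41.7] [-0.1   0.16 32.74]
```

View pics/g2.png

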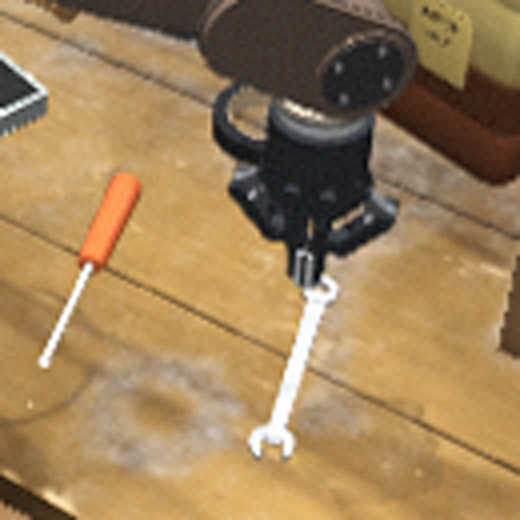

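The image shows the fingers shut with the spanner still on the bench at crop (325,290)–(272,445). At 14 mm opening the tips sit farther back, so they passed above the 4 mm shank. I'll grasp again about 3.5 mm lower.

Call:
servo_tool(moves=[[[-1,0,0,0,0,0,0.35],[-1,0,15,0,0,0,0.35],[-1,0,30,0,0,0,0.35],[-1,0,45,0,0,0,0.35],[-1,0,54,0,0,0,0.35],[-1,0,59,0,0,0,0.35],[-1,0,61,0,0,0,0.32],[-1,0,61.5,0,0,0,0.3]]])

```text
time_s: 5.58
tcp_pos: [0.4814, -0.2635, -0.0016]
orientation: [0.599, 0.801, -0.002, 0.0]
wrist_force: [0.1, 0.6, 0.1]
grip_width: 0.302
```

```bash
python3 -c "
from h import *
to(482,-263,-2,106.4)"
```

```text
t 5.58 q6 -2.54 tcp [ 481.4 -263.5   -1.6] yaw 106.47 F [0.1 0.6 0.1] g 0.302
  d [0.3 0.7 0.4] [-0.14  0.12  0.07]
```

Call:
servo_tool(moves=[[[0,0,0.3,0,0,0,0.25],[0,0,0.3,0,0,0,0.2],[0,0,0.3,0,0,0,0.15],[0,0,0.3,0,0,0,0.1],[0,0,0.3,0,0,0,0.05],[0,0,0.3,0,0,0,0],[0,0,0.3,0,0,0,0],[0,0,0.3,0,0,0,0]]])

```text
time_s: 6.25
tcp_pos: [0.4814, -0.2635, -0.0019]
orientation: [0.599, 0.801, -0.002, 0.0]
wrist_force: [0.7, 1.0, 0.3]
grip_width: -0.001
```

```bash
python3 -c "
from h import *
im=cv2.cvtColor(cams.snapshot('scene'),cv2.COLOR_RGB2BGR)
k=6;im2=cv2.resize(im[190:280,270:370],None,fx=k,fy=k,interpolation=cv2.INTER_CUBIC)
p=(proj('scene',[telemetry.read_state()['tcp_pos'],[.4819,-.263,.004]])-[270,190]+.5)*k-.5;print(p)
for q,c in zip(p,[(0,0,255),(255,0,0)]):cv2.circle(im2,tuple(int(v) for v in q),3,c,-1)
cv2.imwrite('pics/g3.png',im2)"
```

```text
[[267.9082331  310.97317396]
 [268.40823825 302.67996732]]
```

View pics/g3.png

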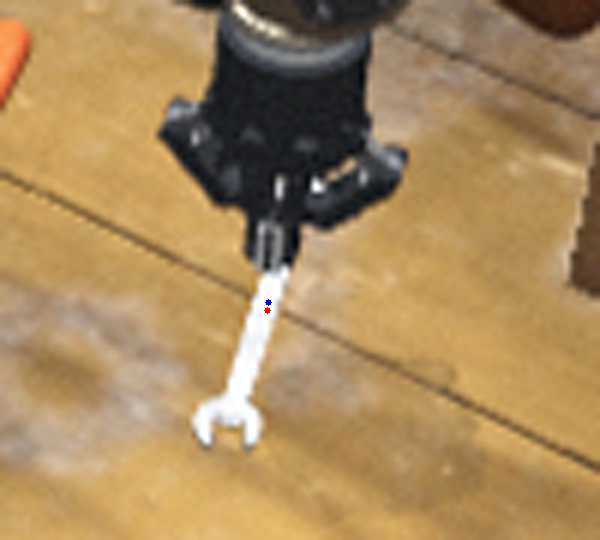

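The projected TCP (red dot) falls about 43 crop pixels (7 real pixels) below the visible fingertips at (265,268). So the tips appear to be above the bench, or offset. I'll probe downwards gently with the fingers shut.

Call:
servo_tool(moves=[[[0,0,1,0,0,0,0],[0,0,2,0,0,0,0],[0,0,3,0,0,0,0],[0,0,4,0,0,0,0],[0,0,5,0,0,0,0],[0,0,5,0,0,0,0],[0,0,5,0,0,0,0],[0,0,5,0,0,0,0]]])

```text
time_s: 6.97
tcp_pos: [0.4814, -0.2635, -0.0069]
orientation: [0.599, 0.801, -0.002, 0.0]
wrist_force: [0.3, -0.4, -0.0]
grip_width: -0.002
```

Call:
servo_tool(moves=[[[0,0,1,0,0,0,0],[0,0,2,0,0,0,0],[0,0,3,0,0,0,0],[0,0,3.5,0,0,0,0],[0,0,4,0,0,0,0],[0,0,4,0,0,0,0],[0,0,4,0,0,0,0],[0,0,4,0,0,0,0]]])

```text
time_s: 7.63
tcp_pos: [0.4814, -0.2635, -0.0109]
orientation: [0.599, 0.801, -0.002, 0.0]
wrist_force: [-0.4, 0.7, -0.3]
grip_width: 0.001
```

No contact at −11 mm, so the tips really are higher than the TCP reading says. I'll keep probing.

Call:
servo_tool(moves=[[[0,0,1,0,0,0,0],[0,0,2,0,0,0,0],[0,0,3,0,0,0,0],[0,0,4,0,0,0,0],[0,0,4,0,0,0,0],[0,0,4,0,0,0,0],[0,0,4,0,0,0,0],[0,0,4,0,0,0,0]]])

```text
time_s: 8.3
tcp_pos: [0.4815, -0.2636, -0.0148]
orientation: [0.599, 0.801, -0.002, 0.0]
wrist_force: [0.6, -0.7, 0.0]
grip_width: -0.002
```

Call:
servo_tool(moves=[[[0,0,1,0,0,0,0],[0,0,2,0,0,0,0],[0,0,2,0,0,0,0],[0,0,2,0,0,0,0],[0,0,2,0,0,0,0],[0,0,2,0,0,0,0],[0,0,2,0,0,0,0],[0,0,2,0,0,0,0]]])

```text
time_s: 8.97
tcp_pos: [0.4815, -0.2636, -0.0168]
orientation: [0.599, 0.801, -0.002, 0.0]
wrist_force: [0.6, -0.3, 0.2]
grip_width: 0.004
```

Call:
servo_tool(moves=[[[0,0,1,0,0,0,0],[0,0,2,0,0,0,0],[0,0,2.5,0,0,0,0],[0,0,2.5,0,0,0,0],[0,0,2.5,0,0,0,0],[0,0,2.5,0,0,0,0],[0,0,2.5,0,0,0,0],[0,0,2.5,0,0,0,0]]])

```text
time_s: 9.63
tcp_pos: [0.4815, -0.2636, -0.0192]
orientation: [0.599, 0.801, -0.002, 0.0]
wrist_force: [-0.1, -0.2, -0.7]
grip_width: -0.001
```

Call:
servo_tool(moves=[[[0,0,1,0,0,0,0],[0,0,2,0,0,0,0],[0,0,2,0,0,0,0],[0,0,2,0,0,0,0],[0,0,2,0,0,0,0],[0,0,2,0,0,0,0],[0,0,2,0,0,0,0],[0,0,2,0,0,0,0]]])

```text
time_s: 10.3
tcp_pos: [0.4815, -0.2637, -0.0212]
orientation: [0.599, 0.801, -0.002, 0.0]
wrist_force: [0.0, -0.5, 1.0]
grip_width: -0.0
```

```bash
python3 -c "
from h import *
s=telemetry.read_state();print(s['q'],s['tcp_pos'],s['tau'])
im=cv2.cvtColor(cams.snapshot('scene'),cv2.COLOR_RGB2BGR)
k=6;im2=cv2.resize(im[190:280,270:370],None,fx=k,fy=k,interpolation=cv2.INTER_CUBIC)
cv2.imwrite('pics/g4.png',im2[:,:500])"
```

```text
[-0.68410054  0.29147558  2.01078749 -0.00435918  0.83862856 -2.5394353 ] [ 0.48151322 -0.26366727 -0.02122237] [-9.28628324e-04 -3.37619019e+01 -2.22671771e+01 -5.58542830e-03
 -1.30655066e-03  3.37338648e-06]
```

View pics/g4.png

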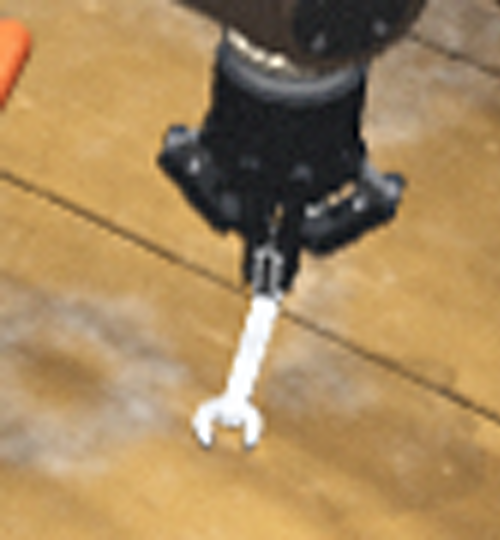

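The tip is at crop (266,293), about 9 px short of the spanner's centre, which suggests some 7 to 10 mm still to go. I'll continue.

Call:
servo_tool(moves=[[[0,0,1,0,0,0,0],[0,0,2,0,0,0,0],[0,0,3,0,0,0,0],[0,0,3,0,0,0,0],[0,0,3,0,0,0,0],[0,0,3,0,0,0,0],[0,0,3,0,0,0,0],[0,0,3,0,0,0,0]]])

```text
time_s: 11.02
tcp_pos: [0.4815, -0.2637, -0.0242]
orientation: [0.599, 0.801, -0.002, 0.0]
wrist_force: [-0.3, -0.9, -0.0]
grip_width: -0.0
```

Call:
servo_tool(moves=[[[0,0,1,0,0,0,0],[0,0,2,0,0,0,0],[0,0,2,0,0,0,0],[0,0,2,0,0,0,0],[0,0,2,0,0,0,0],[0,0,2,0,0,0,0],[0,0,2,0,0,0,0],[0,0,2,0,0,0,0]]])

```text
time_s: 11.68
tcp_pos: [0.4816, -0.2637, -0.0261]
orientation: [0.599, 0.801, -0.002, 0.0]
wrist_force: [0.3, -0.4, 0.4]
grip_width: 0.004
```

Call:
servo_tool(moves=[[[0,0,1,0,0,0,0],[0,0,2,0,0,0,0],[0,0,2,0,0,0,0],[0,0,2,0,0,0,0],[0,0,2,0,0,0,0],[0,0,2,0,0,0,0],[0,0,2,0,0,0,0],[0,0,2,0,0,0,0]]])

```text
time_s: 12.35
tcp_pos: [0.4816, -0.2637, -0.0281]
orientation: [0.599, 0.801, -0.002, 0.0]
wrist_force: [-0.1, -0.3, -0.4]
grip_width: 0.003
```

Call:
servo_tool(moves=[[[0,0,1,0,0,0,0],[0,0,2,0,0,0,0],[0,0,2,0,0,0,0],[0,0,2,0,0,0,0],[0,0,2,0,0,0,0],[0,0,2,0,0,0,0],[0,0,2,0,0,0,0],[0,0,2,0,0,0,0]]])

```text
time_s: 13.02
tcp_pos: [0.4816, -0.2638, -0.0301]
orientation: [0.599, 0.801, -0.002, 0.0]
wrist_force: [0.1, 0.0, 0.5]
grip_width: -0.003
```

```bash
cat > tip.py <<'E'
from h import *
im=cams.snapshot('scene').max(2).astype(np.float32)
a=np.radians(16.4);t=np.arange(-60,100,4.)
P=np.c_[481.9+t*np.cos(a),-263+t*np.sin(a),0*t+4]/1000
p=proj('scene',P).astype(np.float32)
v=cv2.remap(im,p[:,0],p[:,1],cv2.INTER_LINEAR)[:,0]
print([(int(x),int(y)) for x,y in zip(t,v)])
E
python3 tip.py; python3 -c "
from h import *
s=telemetry.read_state();print(s['tau'],s['q'])
print(proj('scene',[s['tcp_pos'],s['tcp_pos']+[0,0,.03]]))"
```

```text
[(-60, 254), (-56, 254), (-52, 254), (-48, 254), (-44, 254), (-40, 251), (-36, 250), (-32, 246), (-28, 245), (-24, 248), (-20, 251), (-16, 252), (-12, 254), (-8, 242), (-4, 175), (0, 111), (4, 115), (8, 131), (12, 125), (16, 114), (20, 112), (24, 98), (28, 57), (32, 39), (36, 38), (40, 33), (44, 32), (48, 30), (52, 37), (56, 41), (60, 37), (64, 31), (68, 30), (72, 32), (76, 36), (80, 39), (84, 39), (88, 61), (92, 58), (96, 47)]
[-2.44759240e-04 -3.40131354e+01 -2.19106865e+01 -5.42326816e-03
 -2.04049160e-03  2.01524728e-06] [-0.68413063  0.30731962  2.01148611 -0.00441946  0.82175372 -2.53941864]
[[313.74141542 247.13929399]
 [314.39924354 241.02692109]]
```

Call:
servo_tool(moves=[[[0,0,1,0,0,0,0],[0,0,2,0,0,0,0],[0,0,2,0,0,0,0],[0,0,2,0,0,0,0],[0,0,2,0,0,0,0],[0,0,2,0,0,0,0],[0,0,2,0,0,0,0],[0,0,2,0,0,0,0]]])

```text
time_s: 13.73
tcp_pos: [0.4817, -0.2638, -0.032]
orientation: [0.599, 0.801, -0.002, 0.0]
wrist_force: [0.3, -0.5, -0.1]
grip_width: -0.005
```

Call:
servo_tool(moves=[[[0,0,1,0,0,0,0],[0,0,2,0,0,0,0],[0,0,2,0,0,0,0],[0,0,2,0,0,0,0],[0,0,2,0,0,0,0],[0,0,2,0,0,0,0],[0,0,2,0,0,0,0],[0,0,2,0,0,0,0]]])

```text
time_s: 14.4
tcp_pos: [0.4817, -0.2639, -0.034]
orientation: [0.599, 0.801, -0.002, 0.001]
wrist_force: [0.3, 0.1, -0.7]
grip_width: 0.003
```

Call:
servo_tool(moves=[[[0,0,1,0,0,0,0],[0,0,2,0,0,0,0],[0,0,2,0,0,0,0],[0,0,2,0,0,0,0],[0,0,2,0,0,0,0],[0,0,2,0,0,0,0],[0,0,2,0,0,0,0],[0,0,2,0,0,0,0]]])

```text
time_s: 15.07
tcp_pos: [0.4818, -0.2639, -0.0345]
orientation: [0.598, 0.801, -0.002, 0.0]
wrist_force: [-3.4, 1.8, 8.8]
grip_width: 0.001
```

Call:
servo_tool(moves=[[[0,0,1,0,0,0,0],[0,0,1.5,0,0,0,0],[0,0,1.5,0,0,0,0],[0,0,1.5,0,0,0,0],[0,0,1.5,0,0,0,0],[0,0,1.5,0,0,0,0],[0,0,1.5,0,0,0,0],[0,0,1.5,0,0,0,0]]])

```text
time_s: 15.73
tcp_pos: [0.4818, -0.2639, -0.0346]
orientation: [0.598, 0.801, -0.002, -0.001]
wrist_force: [-3.9, 2.5, 9.5]
grip_width: -0.002
```

```bash
python3 tip.py
```

```text
[(-60, 254), (-56, 254), (-52, 255), (-48, 255), (-44, 254), (-40, 251), (-36, 251), (-32, 247), (-28, 245), (-24, 248), (-20, 251), (-16, 253), (-12, 242), (-8, 188), (-4, 98), (0, 98), (4, 109), (8, 130), (12, 126), (16, 122), (20, 116), (24, 76), (28, 45), (32, 33), (36, 33), (40, 31), (44, 31), (48, 35), (52, 36), (56, 36), (60, 38), (64, 32), (68, 35), (72, 33), (76, 34), (80, 47), (84, 68), (88, 63), (92, 47), (96, 36)]
```

Contact (9 N) came at TCP z = −34.4 on the shank top, which is at z = 4. So the real fingertips, shut, end about 38 mm behind the reported TCP. Horizontally they agree: the edge shows at t ≈ −8 against −11 expected. From here I use a tool-z offset of 38.4 mm. I'll back off, open and grasp.

Call:
servo_tool(moves=[[[0,0,-6,0,0,0,0],[0,0,-8,0,0,0,0.35],[0,0,-8,0,0,0,0.35],[0,0,-6,0,0,0,0.35],[0,0,-4,0,0,0,0.35],[0,0,-1,0,0,0,0.32],[0,0,2,0,0,0,0.3],[0,0,3.5,0,0,0,0.3]]])

```text
time_s: 16.45
tcp_pos: [0.4813, -0.2636, -0.0389]
orientation: [0.598, 0.801, -0.002, -0.001]
wrist_force: [-3.5, 1.5, 14.3]
grip_width: 0.3
```

Call:
servo_tool(moves=[[[0,0,1,0,0,0,0.3],[0,0,1.5,0,0,0,0.25],[0,0,1.5,0,0,0,0.2],[0,0,1.5,0,0,0,0.1],[0,0,1.5,0,0,0,0],[0,0,1.5,0,0,0,0],[0,0,1.5,0,0,0,0],[0,0,1.5,0,0,0,0]]])

```text
time_s: 17.12
tcp_pos: [0.4826, -0.2644, -0.0383]
orientation: [0.598, 0.801, -0.002, -0.0]
wrist_force: [-2.3, 1.4, 11.4]
grip_width: 0.124
```

Call:
servo_tool(moves=[[[0,0,-10,0,0,0,0],[0,0,-30,0,0,0,0],[0,0,-60,0,0,0,0],[0,0,-90,0,0,0,0],[0,0,-100,0,0,0,0],[0,0,-100,0,0,0,0],[0,0,-100,0,0,0,0],[0,0,-100,0,0,0,0]]])

```text
time_s: 17.78
tcp_pos: [0.4814, -0.2631, 0.0594]
orientation: [0.598, 0.801, -0.002, -0.002]
wrist_force: [-0.5, 0.5, -1.8]
grip_width: 0.124
```

```bash
python3 -c "
from h import *
to(554.1,280.8,62,73.7)
im=[cv2.cvtColor(cams.snapshot(n),cv2.COLOR_RGB2BGR) for n in('top','scene')]
up=lambda a:cv2.resize(a,(400,400),interpolation=cv2.INTER_CUBIC)
cv2.imwrite('pics/g5.png',np.hstack([up(im[0][165:265,260:360]),up(im[1][180:280,260:360])]))"
```

```text
t 17.78 q6 -2.54 tcp [ 481.4 -263.1   59.4] yaw 106.5 F [-0.5  0.5 -1.8] g 0.124
  d [500.8 224.2  -2.9] [-3.30e-01 -1.00e-02  3.28e+01]
```

View pics/g5.png

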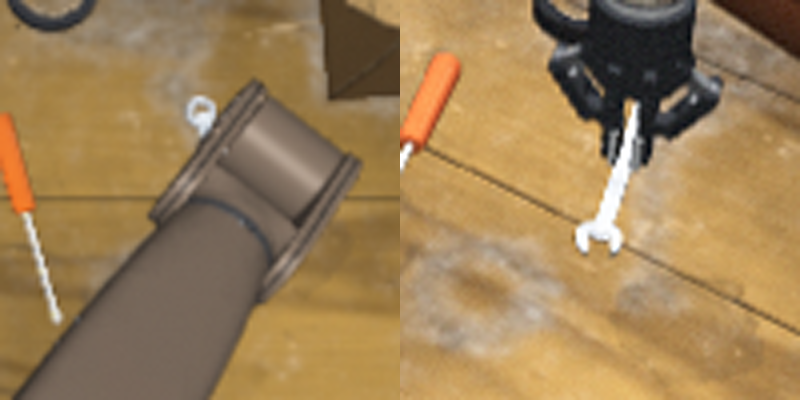

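The spanner is held: crop (600,240) shows the open end, and the ring shows in the top view at (202,110). Next I'll carry it to above the tray.

Call:
servo_tool(moves=[[[40,18,0,0,0,3,0],[80,36,0,0,0,6,0],[120,54,0,0,0,9,0],[160,72,0,0,0,12,0],[200,90,0,0,0,15,0],[230,103,0,0,0,17,0],[250,112,0,0,0,17,0],[250,112,0,0,0,17,0]]])

```text
time_s: 18.55
tcp_pos: [0.5164, 0.0131, 0.0573]
orientation: [0.708, 0.706, -0.002, -0.004]
wrist_force: [0.1, -0.6, -1.8]
grip_width: 0.124
```

```bash
python3 -c "
from h import *
to(554.1,280.8,42,73.7)"
```

```text
t 18.55 q6 -1.74 tcp [516.4  13.1  57.3] yaw 89.79 F [ 0.1 -0.6 -1.8] g 0.124
  d [267.7  36.9  15.7] [-0.56 -0.08 16.09]
```

Call:
servo_tool(moves=[[[37,5,0,0,0,3,0],[75,10,0,0,0,6,0],[112,15,0,0,0,9,0],[150,20,2,0,0,12,0],[188,26,6,0,0,14,0],[225,31,10,0,0,16,0],[255,35,14,-0.5,0,16.1,0],[268,37,15.7,-0.5,0,16.1,0]]])

```text
time_s: 19.22
tcp_pos: [0.5531, 0.2837, 0.0397]
orientation: [0.8, 0.601, -0.001, -0.002]
wrist_force: [-0.8, 0.4, -1.6]
grip_width: 0.122
```

Call:
servo_tool(moves=[[[1,0,0,0,0,0,0],[1,0,0,0,0,0,0],[1,0,0,0,0,0,0],[1,0,0,0,0,0,0],[1,0,0,0,0,0,0],[1,0,0,0,0,0,0],[1,0,0,0,0,0,0],[1,0,0,0,0,0,0]]])

```text
time_s: 19.88
tcp_pos: [0.5536, 0.2842, 0.04]
orientation: [0.8, 0.6, -0.001, -0.001]
wrist_force: [-0.4, -0.1, -2.1]
grip_width: 0.122
```

```bash
python3 -c "
from h import *
to(554.1,280.8,42,73.7)
im=[cv2.cvtColor(cams.snapshot(n),cv2.COLOR_RGB2BGR) for n in('top','scene')]
for n,i in zip(('top1','scene1'),im): cv2.imwrite(f'pics/{n}.png',i)
up=lambda a:cv2.resize(a,(400,400),interpolation=cv2.INTER_CUBIC)
print(proj('top',[[.554,.281,.084]]),proj('scene',[[.554,.281,.084]]))
cv2.imwrite('pics/g6.png',np.hstack([up(im[0][150:250,130:230]),up(im[1][110:210,140:240])]))"
```

```text
t 19.88 q6 -0.98 tcp [553.6 284.2  40. ] yaw 73.78 F [-0.4 -0.1 -2.1] g 0.122
  d [-3.1  1.4 -2. ] [-0.18 -0.03  0.08]
[[178.54055432 194.78194809]] [[197.63658888 149.8656593 ]]
```

View pics/g6.png

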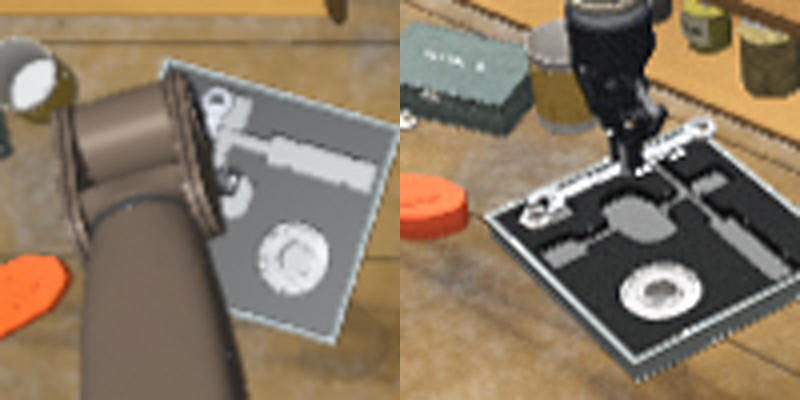

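The spanner hangs over its cutout. The ring shows in the top view at crop (217,100), and in the scene view the ring is at (705,130) and the open end at (540,207). Two more pictures remain. I'll check these points numerically.

```bash
cat > chk.py <<'E'
from h import *
z=.085
r1=onz('top',[[130+217.5/4-.4,150+100.5/4-.4]],z)[0]*1000
r2=onz('scene',[[140+305.5/4-.4,110+130/4-.4]],z)[0]*1000
o2=onz('scene',[[140+140/4-.4,110+207/4-.4]],z)[0]*1000
a=np.radians(-16.22);u=np.array([np.cos(a),np.sin(a)]);n=np.array([-u[1],u[0]]);c=np.array([553.6,284.2])
for k,p in(('ring top',r1),('ring sc',r2),('open sc',o2)):
    d=p[:2]-c;print(k,p.round(1),'along',(d@u).round(1),'lat',(d@n).round(1))
# two-view triangulation of ring
o,d=ray('top',[[130+217.5/4-.4,150+100.5/4-.4]]);q,e=ray('scene',[[140+305.5/4-.4,110+130/4-.4]])
A=np.c_[d[0],-e[0]];s=np.linalg.lstsq(A,q-o,rcond=None)[0];print((o+d[0]*s[0])*1000,(q+e[0]*s[1])*1000)
E
python3 chk.py
python3 - <<'E'
# numeric: bright pixels extents of spanner in scene1 along/lat at z=.085
import sys;sys.path.insert(0,'.')
from h import *
im=cv2.imread('pics/scene1.png');V=im.min(2)
ys,xs=np.mgrid[110:190,150:245];px=np.c_[xs.ravel(),ys.ravel()]
P=onz('scene',px,.085)[:,:2]*1000;a=np.radians(-16.22);u=np.array([np.cos(a),np.sin(a)]);n=np.array([-u[1],u[0]])
L=(P-[553.6,284.2])@np.c_[u,n]
v=V[px[:,1],px[:,0]]
for lo in range(-104,106,10):
    k=(L[:,0]>=lo)&(L[:,0]<lo+10)&(abs(L[:,1])<26)&(v>185)
    print(lo+5,k.sum(),L[k,1].min().round(0) if k.any() else '',L[k,1].max().round(0) if k.any() else '',np.mean(L[k,1]).round(1) if k.any() else '')
E
```

```text
ring top [635.2 261.5  85. ] along 84.7 lat 1.0
ring sc [628.5 254.2  85. ] along 80.3 lat -7.9
open sc [455.  304.4  85. ] along -100.4 lat -8.1
[637.15512419 263.2833708   75.72283242] [637.75725145 262.6155117   75.72104622]
-99 9 -17.0 12.0 0.2
-89 13 -19.0 15.0 -4.1
-79 14 -14.0 13.0 1.1
-69 5 -9.0 1.0 -3.7
-59 7 -8.0 2.0 -2.9
-49 6 -10.0 2.0 -4.0
-39 7 -7.0 3.0 -2.7
-29 5 -9.0 10.0 -2.5
-19 7 -9.0 16.0 0.9
-9 2 -23.0 -1.0 -12.2
1 2 -23.0 -18.0 -20.4
11 5 -25.0 -8.0 -16.6
21 9 -17.0 3.0 -5.6
31 8 -24.0 3.0 -6.9
41 11 -24.0 9.0 -8.0
51 7 -11.0 1.0 -5.8
61 6 -8.0 2.0 -3.2
71 10 -10.0 10.0 0.2
81 5 -15.0 10.0 -6.9
91 5 -12.0 8.0 -3.1
101 0
```

Call:
servo_tool(moves=[[[-3.1,1.4,5,0,0,0,0],[-3.1,1.4,15,0,0,0,0],[-3.1,1.4,30,0,0,0,0],[-3.1,1.4,42,0,0,0,0],[-3.1,1.4,48,0,0,0,0],[-3.1,1.4,48,0,0,0,0],[-3.1,1.4,48,0,0,0,0],[-3.1,1.4,48,0,0,0,0]]])

```text
time_s: 20.65
tcp_pos: [0.5544, 0.2814, -0.0077]
orientation: [0.8, 0.6, -0.0, -0.001]
wrist_force: [0.1, -1.0, -0.9]
grip_width: 0.125
```

```bash
python3 -c "
from h import *
to(554.1,280.8,-20,73.73)"
```

```text
t 20.65 q6 -0.98 tcp [554.4 281.4  -7.7] yaw 73.81 F [ 0.1 -1.  -0.9] g 0.125
  d [-0.6 -0.1 12.3] [-0.15 -0.06  0.08]
```

Call:
servo_tool(moves=[[[-0.6,0,2,0,0,0,0],[-0.6,0,4,0,0,0,0],[-0.6,0,6,0,0,0,0],[-0.6,0,8,0,0,0,0],[-0.6,0,9,0,0,0,0],[-0.6,0,10,0,0,0,0],[-0.6,0,10,0,0,0,0],[-0.6,0,10,0,0,0,0]]])

```text
time_s: 21.32
tcp_pos: [0.5544, 0.2808, -0.0175]
orientation: [0.8, 0.6, -0.0, -0.001]
wrist_force: [0.8, -0.1, 1.8]
grip_width: 0.123
```

Call:
servo_tool(moves=[[[0,0,0.5,0,0,0,0],[0,0,1,0,0,0,0],[0,0,1.5,0,0,0,0],[0,0,2,0,0,0,0],[0,0,2.5,0,0,0,0],[0,0,3,0,0,0,0],[0,0,3,0,0,0,0],[0,0,3,0,0,0,0]]])

```text
time_s: 21.98
tcp_pos: [0.5552, 0.2808, -0.0201]
orientation: [0.8, 0.6, 0.001, -0.001]
wrist_force: [1.6, -1.5, 3.7]
grip_width: 0.123
```

Call:
servo_tool(moves=[[[0,0,1,0,0,0,0],[0,0,2,0,0,0,0],[0,0,3,0,0,0,0],[0,0,3.5,0,0,0,0],[0,0,4,0,0,0,0],[0,0,4,0,0,0,0],[0,0,4,0,0,0,0],[0,0,4,0,0,0,0]]])

```text
time_s: 22.65
tcp_pos: [0.5553, 0.2808, -0.0243]
orientation: [0.8, 0.6, 0.001, -0.001]
wrist_force: [1.1, -2.0, 2.0]
grip_width: 0.126
```

Call:
servo_tool(moves=[[[0,0,1,0,0,0,0],[0,0,2,0,0,0,0],[0,0,3,0,0,0,0],[0,0,3,0,0,0,0],[0,0,3,0,0,0,0],[0,0,3,0,0,0,0],[0,0,3,0,0,0,0],[0,0,3,0,0,0,0]]])

```text
time_s: 23.32
tcp_pos: [0.5553, 0.2808, -0.0263]
orientation: [0.8, 0.601, 0.0, -0.001]
wrist_force: [-2.2, -2.6, 9.5]
grip_width: 0.126
```

The TCP is at −26.3, the predicted home height, and the force is rising. I'll press a little more, then release and press on top with the fingers shut.

Call:
servo_tool(moves=[[[0,0,1,0,0,0,0],[0,0,2,0,0,0,0],[0,0,2,0,0,0,0],[0,0,0,0,0,0,0.2],[0,0,0,0,0,0,0.35],[0,0,0,0,0,0,0.35],[0,0,-10,0,0,0,0.35],[0,0,-20,0,0,0,0.35]]])

```text
time_s: 23.98
tcp_pos: [0.5539, 0.2806, -0.0072]
orientation: [0.8, 0.601, -0.001, -0.001]
wrist_force: [1.0, -0.7, -0.6]
grip_width: 0.352
```

Call:
servo_tool(moves=[[[0,0,0,0,0,0,0],[0,0,0,0,0,0,0],[0,0,0,0,0,0,0],[0,0,0,0,0,0,0],[0,0,5,0,0,0,0],[0,0,9,0,0,0,0],[0,0,12,0,0,0,0],[0,0,14,0,0,0,0]]])

```text
time_s: 24.65
tcp_pos: [0.5532, 0.2803, -0.0224]
orientation: [0.8, 0.601, -0.002, -0.002]
wrist_force: [-0.1, 1.0, -1.0]
grip_width: 0.003
```

Call:
servo_tool(moves=[[[0,0,1,0,0,0,0],[0,0,2,0,0,0,0],[0,0,3,0,0,0,0],[0,0,4,0,0,0,0],[0,0,4,0,0,0,0],[0,0,4,0,0,0,0],[0,0,4,0,0,0,0],[0,0,4,0,0,0,0]]])

```text
time_s: 25.32
tcp_pos: [0.5532, 0.2803, -0.0226]
orientation: [0.799, 0.601, -0.003, -0.002]
wrist_force: [-7.9, -3.9, 19.2]
grip_width: 0.0
```

```bash
python3 -c "
from h import *
# screwdriver grasp
to(520.5,-54.3,62,106)"
```

```text
t 25.32 q6 -0.99 tcp [553.2 280.3 -22.6] yaw 73.85 F [-7.9 -3.9 19.2] g 0.0
  d [-330.8   61.1  -84.1] [ -0.42   0.05 -32.15]
```

The spanner stopped dead at −22.6 under 19 N, which puts the shank top at z ≈ 16, its home height. Next is the screwdriver.

Call:
servo_tool(moves=[[[0,0,-40,0,0,0,0.6],[0,0,-80,0,0,0,0.6],[-40,7,-100,0,0,-4,0.6],[-80,15,-100,0,0,-8,0.6],[-120,22,-100,0,0,-12,0.6],[-160,30,-100,0,0,-16,0.6],[-200,37,-100,0,0,-20,0.6],[-240,45,-100,0,0,-24,0.6]]])

```text
time_s: 25.98
tcp_pos: [0.5297, 0.0357, 0.0778]
orientation: [0.656, 0.755, -0.003, -0.002]
wrist_force: [0.7, 0.0, -0.4]
grip_width: 0.599
```

```bash
python3 -c "
from h import *
t=onz('top',[[240+137/4-.4,155+360/4-.4]],.0145)[0,:2]*1000
s=onz('scene',[[240+45/4-.4,180+242/4-.4]],.0145)[0,:2]*1000
h=np.array([520.5,-54.3])
for q in(t,s):print(q,np.hypot(*(h-q)),np.degrees(np.arctan2(*(h-q)[::-1])))
to(520.5,-54.3,20,106.1)"
```

```text
[ 359.09923498 -101.04470199] 168.0335505593106 16.152012155614116
[ 358.05769882 -102.0020715 ] 169.3014732317663 16.36516522285826
t 25.98 q6 -1.83 tcp [529.7  35.7  77.8] yaw 98.08 F [ 0.7  0.  -0.4] g 0.599
  d [-87.8 -21.4  57.9] [-0.41 -0.04 -8.02]
```

Call:
servo_tool(moves=[[[-35,-8,10,0,0,-4,0.6],[-70,-16,20,0,0,-8,0.6],[-88,-21.4,40,0,0,-8.1,0.6],[-88,-21.4,58,0,0,-8.1,0.6],[-88,-21.4,70,0,0,-8.1,0.6],[-88,-21.4,70,0,0,-8.1,0.6],[-88,-21.4,70,0,0,-8.1,0.6],[-88,-21.4,70,0,0,-8.1,0.6]]])

```text
time_s: 26.65
tcp_pos: [0.5213, -0.054, 0.0087]
orientation: [0.6, 0.8, -0.002, -0.002]
wrist_force: [0.6, -0.4, -0.5]
grip_width: 0.597
```

```bash
python3 -c "
from h import *
to(520.5,-54.3,-30,106.2)"
```

```text
t 26.65 q6 -2.15 tcp [521.3 -54.    8.7] yaw 106.25 F [ 0.6 -0.4 -0.5] g 0.597
  d [-0.1 -0.6 38.7] [-0.34 -0.03  0.05]
```

Call:
servo_tool(moves=[[[0,-0.6,10,-0.3,0,0,0.6],[0,-0.6,20,-0.3,0,0,0.6],[0,-0.6,30,-0.3,0,0,0.6],[0,-0.6,36,-0.3,0,0,0.6],[0,-0.6,38.5,-0.3,0,0,0.6],[0,-0.6,38.5,-0.3,0,0,0.6],[0,-0.6,38.5,-0.3,0,0,0.5],[0,-0.6,38.5,-0.3,0,0,0.4]]])

```text
time_s: 27.32
tcp_pos: [0.5208, -0.0544, -0.0295]
orientation: [0.6, 0.8, -0.0, -0.0]
wrist_force: [0.7, -0.2, -0.1]
grip_width: 0.406
```

Call:
servo_tool(moves=[[[0,0,0,0,0,0,0.3],[0,0,0,0,0,0,0.2],[0,0,0,0,0,0,0.1],[0,0,0,0,0,0,0],[0,0,0,0,0,0,0],[0,0,0,0,0,0,0],[0,0,0,0,0,0,0],[0,0,0,0,0,0,0]]])

```text
time_s: 27.98
tcp_pos: [0.5214, -0.0545, -0.0289]
orientation: [0.6, 0.8, 0.0, 0.0]
wrist_force: [0.0, 0.7, 4.3]
grip_width: 0.306
```

Gripped, at width 0.306. I'll write the placement geometry now and lift.

Call:
servo_tool(moves=[[[0,0,-10,0,0,0,0],[0,0,-40,0,0,0,0],[0,0,-80,0,0,5,0],[0,0,-110,0,0,12,0],[10,3,-120,0,0,19,0],[30,10,-120,0,0,26,0],[50,15,-120,0,0,33,0],[70,20,-120,0,0,40,0]]])

```text
time_s: 28.65
tcp_pos: [0.5202, 0.0191, 0.0912]
orientation: [0.839, 0.544, 0.0, 0.0]
wrist_force: [0.3, 0.2, -1.8]
grip_width: 0.309
```

```bash
cat > place.py <<'E'
from h import *
A=-.284;TR=np.array([542,237.6,0]);RT=Ro.from_euler("z",A)
def go(tip,pitch,x=58):
    "tip=(tray y,z); pitch<0 = handle raised"
    yaw=np.degrees(A);R1=Ro.from_euler("z",yaw,degrees=True)*Ro.from_euler("x",180+pitch,degrees=True)
    T=TR+RT.apply([x,*tip]);tcp=T-R1.apply([0,-170.3,-43.4])
    hm=RT.inv().apply(tcp+R1.apply([0,-.8,-43.4])-TR);print("handle_mid tray",hm.round(1));to(*tcp,yaw,pitch)
def where():
    s=telemetry.read_state();R=Ro.from_quat(s["orientation"]);t=s["tcp_pos"]*1000
    for n,v in(("hm",[0,-.8,-43.4]),("tip",[0,-170.3,-43.4])):print(n,RT.inv().apply(t+R.apply(v)-TR).round(1),end=" ")
    print("pitch",np.degrees(np.arcsin(R.as_matrix()[2,1])).round(2))
E
python3 -c "
from place import *
go((80,60),-17);where()"
```

```text
handle_mid tray [ 58.  -82.1 109.6]
t 28.65 q6 -1.31 tcp [520.2  19.1  91.2] yaw 65.87 F [ 0.3  0.2 -1.8] g 0.309
  d [121.6   1.1  22.9] [-13.96 -12.19  81.49]
hm [  39.5 -215.8  134.6] tip [-128.4 -192.6  134.5] pitch 0.02
```

Call:
servo_tool(moves=[[[10,0,-5,-1.2,-1,6.8,0],[20,0,-10,-2.3,-2,13.6,0],[30,0,-10,-3.5,-3,20.4,0],[41,0,-10,-4.7,-4.1,27.2,0],[51,0,-10,-5.8,-5.1,34,0],[61,0,-10,-7,-6.1,40.8,0],[71,0,-10,-8.2,-7.1,47.6,0],[81,0,-10,-9.3,-8.1,54.4,0]]])

```text
time_s: 29.32
tcp_pos: [0.5522, 0.0936, 0.1007]
orientation: [0.99, 0.095, -0.015, 0.103]
wrist_force: [0.1, -0.6, -1.8]
grip_width: 0.304
```

```bash
python3 -c "
from place import *
go((80,60),-17);where()"
```

```text
handle_mid tray [ 58.  -82.1 109.6]
t 29.32 q6 0.01 tcp [552.2  93.6 100.7] yaw 10.64 F [ 0.1 -0.6 -1.8] g 0.304
  d [ 26.6 -37.6  24. ] [-4.6  -3.92 26.78]
hm [  47.8 -125.9  143. ] tip [-28.9  21.3 108.9] pitch 11.61
```

Call:
servo_tool(moves=[[[6,-9,2,-1.2,-1,6.8,0],[13,-18,6,-2.3,-2,13.5,0],[20,-28,12,-3.5,-3,20.2,0],[26.6,-37.6,18,-4.6,-3.9,26.8,0],[26.6,-37.6,24,-4.6,-3.9,26.8,0],[26.6,-37.6,24,-4.6,-3.9,26.8,0],[26.6,-37.6,24,-4.6,-3.9,26.8,0],[26.6,-37.6,24,-4.6,-3.9,26.8,0]]])

```text
time_s: 29.98
tcp_pos: [0.5705, 0.129, 0.0685]
orientation: [0.979, -0.14, -0.021, 0.146]
wrist_force: [0.7, 0.5, -0.9]
grip_width: 0.304
```

```bash
python3 -c "
from place import *
where();go((83,30),-17)
im=[cv2.cvtColor(cams.snapshot(n),cv2.COLOR_RGB2BGR) for n in('top','scene')]
for n,i in zip(('top2','scene2'),im): cv2.imwrite(f'pics/{n}.png',i)
s=telemetry.read_state();R=Ro.from_quat(s['orientation']);t=s['tcp_pos']*1000
T=(t+R.apply([0,-170.3,-43.4]))/1000
print(proj('top',T),proj('scene',T))
up=lambda a:cv2.resize(a,(400,400),interpolation=cv2.INTER_CUBIC)
cv2.imwrite('pics/g7.png',np.hstack([up(im[0][150:250,140:240]),up(im[1][110:210,160:260])]))"
```

```text
hm [ 57.7 -82.8 109.8] tip [57.7 79.3 60.2] pitch 17.0
handle_mid tray [ 58.  -79.1  79.6]
t 29.98 q6 0.59 tcp [570.5 129.   68.5] yaw -16.25 F [ 0.7  0.5 -0.9] g 0.304
  d [  0.3 -12.4  27.8] [0.   0.   0.02]
[[176.09277214 179.54845539]] [[206.25493132 144.40880665]]
```

View pics/g7.png

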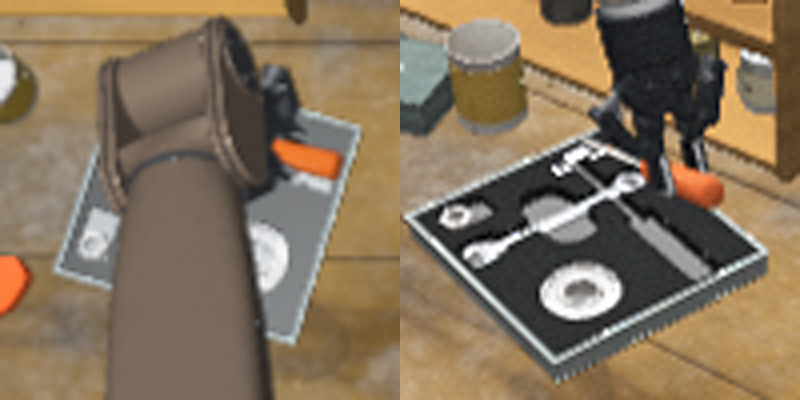

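The spanner lies in its cutout (crop (480,250)–(630,185)). The blade end is near (590,140), where I predicted it. I'll check the handle's lateral position numerically before going down.

Run:
```python
from place import *
s=telemetry.read_state();R=Ro.from_quat(s['orientation']);t=s['tcp_pos']*1000
for n,win in(('top',(200,240,170,205)),('scene',(215,250,140,170))):
    im=cv2.imread(f'pics/{n}2.png');x0,x1,y0,y1=win
    k=4;c=cv2.resize(im[y0:y1,x0:x1],None,fx=k,fy=k,interpolation=cv2.INTER_CUBIC);H,S,V=cv2.split(cv2.cvtColor(c,cv2.COLOR_BGR2HSV))
    ys,xs=np.where((H<15)&(S>170)&(V>120));px=(np.c_[xs,ys]+.5)/k-.5+[x0,y0]
    # intersect rays with the plane spanned by handle axis and tray-x
    P0=(t+R.apply([0,-.8,-43.4]))/1000;nrm=R.apply([0,0,1.])
    o,d=ray(n,px);X=o+d*((P0-o)@nrm/(d@nrm))[:,None]
    L=R.inv().apply((X-P0)*1000)
    for lo in range(0,56,8):
        q=L[(L[:,1]>=lo)&(L[:,1]<lo+8),0]
        if len(q)>8:print(n,lo,len(q),'x',q.min().round(1),q.max().round(1),'mid',((q.min()+q.max())/2).round(1))
    print(L[:,1].max().round(1))
```

```text
top 0 173 x -10.1 13.2 mid 1.6
top 8 178 x -11.0 12.7 mid 0.8
top 16 173 x -10.6 12.2 mid 0.8
top 24 181 x -11.3 12.3 mid 0.5
top 32 182 x -11.0 12.8 mid 0.9
top 40 180 x -11.8 12.5 mid 0.4
top 48 44 x -10.3 9.1 mid -0.6
50.4
scene 0 76 x -11.7 15.9 mid 2.1
scene 8 92 x -15.9 15.5 mid -0.2
scene 16 147 x -18.4 17.1 mid -0.7
scene 24 154 x -19.3 16.6 mid -1.4
scene 32 145 x -19.1 15.0 mid -2.1
scene 40 132 x -19.8 12.9 mid -3.5
scene 48 121 x -19.3 8.6 mid -5.3
69.8
```

The top view shows the handle 0.8 mm off the model in tray x, and the tray itself 1.1 mm off in that same view. The relative error is therefore about 0.3 mm. Going down.

Call:
servo_tool(moves=[[[0,-3,7,0,0,0,0],[0,-6,14,0,0,0,0],[0.3,-9,20,0,0,0,0],[0.3,-12,26,0,0,0,0],[0.3,-12.4,27.8,0,0,0,0],[0.3,-12.4,27.8,0,0,0,0],[0.3,-12.4,27.8,0,0,0,0],[0.3,-12.4,27.8,0,0,0,0]]])

```text
time_s: 30.75
tcp_pos: [0.5726, 0.1327, 0.0391]
orientation: [0.979, -0.14, -0.02, 0.146]
wrist_force: [0.3, 0.1, -1.2]
grip_width: 0.306
```

```bash
python3 -c "
from place import *
where();go((82,16),-17)"
```

```text
hm [ 58.7 -78.7  80.4] tip [58.8 83.4 30.9] pitch 16.95
handle_mid tray [ 58.  -80.1  65.6]
t 30.75 q6 0.61 tcp [572.6 132.7  39.1] yaw -16.28 F [ 0.3  0.1 -1.2] g 0.306
  d [-0.8 -3.  14.6] [-0.05 -0.08 -0.03]
```

Call:
servo_tool(moves=[[[-0.8,-1,4,0,0,0,0],[-0.8,-2,8,0,0,0,0],[-0.8,-3,12,0,0,0,0],[-0.8,-3,14.6,0,0,0,0],[-0.8,-3,14.6,0,0,0,0],[-0.8,-3,14.6,0,0,0,0],[-0.8,-3,14.6,0,0,0,0],[-0.8,-3,14.6,0,0,0,0]]])

```text
time_s: 31.42
tcp_pos: [0.5717, 0.1316, 0.0245]
orientation: [0.979, -0.14, -0.02, 0.146]
wrist_force: [-0.9, -0.1, -2.0]
grip_width: 0.3
```

```bash
python3 -c "
from place import *
where();go((110,15),-17)"
```

```text
hm [ 58.1 -80.   65.7] tip [58.2 82.1 16.3] pitch 16.95
handle_mid tray [ 58.  -52.1  64.6]
t 31.42 q6 0.62 tcp [571.7 131.6  24.5] yaw -16.28 F [-0.9 -0.1 -2. ] g 0.3
  d [ -0.2 -27.   -7. ] [-0.05 -0.1  -0.04]
```

No contact in the groove. Next I'll slide the tip under the clip.

Call:
servo_tool(moves=[[[0,-5,-1.3,0,0,0,0],[0,-10,-2.6,0,0,0,0],[-0.2,-15,-3.9,0,0,0,0],[-0.2,-20,-5.2,0,0,0,0],[-0.2,-24,-6.2,0,0,0,0],[-0.2,-27,-7,0,0,0,0],[-0.2,-27,-7,0,0,0,0],[-0.2,-27,-7,0,0,0,0]]])

```text
time_s: 32.08
tcp_pos: [0.5793, 0.1586, 0.0232]
orientation: [0.979, -0.14, -0.02, 0.146]
wrist_force: [0.4, -0.5, -1.3]
grip_width: 0.305
```

```bash
python3 -c "
from place import *
where();go((110.5,15.5),-13);go((111,17),-9)"
```

```text
hm [ 57.9 -52.   64.5] tip [ 57.9 110.2  15. ] pitch 16.96
handle_mid tray [ 58.  -54.7  53.6]
t 32.08 q6 0.65 tcp [579.3 158.6  23.2] yaw -16.26 F [ 0.4 -0.5 -1.3] g 0.305
  d [ 0.  -3.6 11.1] [ 3.96 -0.11 -0.01]
handle_mid tray [ 58.  -56.4  43.5]
t 32.08 q6 0.65 tcp [579.3 158.6  23.2] yaw -16.26 F [ 0.4 -0.5 -1.3] g 0.305
  d [ 0.  -7.9 21. ] [ 7.96 -0.11 -0.01]
```

Call:
servo_tool(moves=[[[0,-1,3,1,0,0,0],[0,-2,6,2,0,0,0],[0,-3,9,3,0,0,0],[0,-4,12,4.3,0,0,0],[0,-5.2,15,5.4,0,0,0],[0,-6.5,18,6.7,0,0,0],[0,-7.9,21,8,0,0,0],[0,-7.9,21,8,0,0,0]]])

```text
time_s: 32.75
tcp_pos: [0.579, 0.1591, 0.0]
orientation: [0.987, -0.142, -0.011, 0.077]
wrist_force: [0.0, -0.1, -1.2]
grip_width: 0.306
```

```bash
python3 -c "
from place import *
where();go((111,18),-5.5)"
```

```text
hm [ 57.5 -57.5  42.8] tip [ 57.6 110.   16.5] pitch 8.92
handle_mid tray [ 58.  -57.7  34.2]
t 32.75 q6 0.55 tcp [579.  159.1   0. ] yaw -16.32 F [ 0.  -0.1 -1.2] g 0.306
  d [ 0.5 -3.7  8.4] [ 3.42 -0.02 -0.05]
```

Call:
servo_tool(moves=[[[0.5,-0.6,1.4,0.6,0,0,0],[0.5,-1.2,2.8,1.2,0,0,0],[0.5,-1.8,4.2,1.7,0,0,0],[0.5,-2.4,5.6,2.3,0,0,0],[0.5,-3,7,2.9,0,0,0],[0.5,-3.4,8.4,3.4,0,0,0],[0.5,-3.4,8.4,3.4,0,0,0],[0.5,-3.4,8.4,3.4,0,0,0]]])

```text
time_s: 33.42
tcp_pos: [0.5805, 0.1612, -0.0088]
orientation: [0.989, -0.142, -0.006, 0.047]
wrist_force: [1.1, 2.2, 0.7]
grip_width: 0.306
```

```bash
python3 -c "
from place import *
where();go((111,19.5),-3.5)"
```

```text
hm [ 58.3 -57.6  34.3] tip [ 58.5 111.1  18.2] pitch 5.45
handle_mid tray [ 58.  -58.2  29.8]
t 33.42 q6 0.5 tcp [580.5 161.2  -8.8] yaw -16.34 F [1.1 2.2 0.7] g 0.306
  d [-0.4 -1.3  4.5] [ 1.95 -0.09 -0.07]
```

Call:
servo_tool(moves=[[[-0.2,-0.3,0.8,0.4,0,0,0],[-0.2,-0.6,1.6,0.8,0,0,0],[-0.2,-0.9,2.4,1.2,0,0,0],[-0.2,-1,3.2,1.5,0,0,0],[-0.2,-1,3.5,1.6,0,0,0],[-0.2,-1,3.5,1.6,0,0,0],[-0.2,-1,3.5,1.6,0,0,0],[-0.2,-1,3.5,1.6,0,0,0]]])

```text
time_s: 34.08
tcp_pos: [0.5812, 0.1621, -0.0114]
orientation: [0.989, -0.142, -0.003, 0.033]
wrist_force: [0.6, 1.3, 5.1]
grip_width: 0.304
```

```bash
python3 -c "
from place import *
where();print(telemetry.read_state()['wrist_force'])"
```

```text
hm [ 58.7 -57.8  31.9] tip [ 58.9 111.3  20.7] pitch 3.8
[0.57051588 1.25511645 5.13568889]
```

The handle is on the ribs with 5 N. I'll release, rise, close and level the tool.

Call:
servo_tool(moves=[[[0,0,0,0,0,0,0.15],[0,0,0,0,0,0,0.35],[0,0,0,0,0,0,0.5],[0,0,0,0,0,0,0.6],[0,0,-8,0,0,0,0.6],[0,0,-20,0,0,0,0.6],[0,0,-35,3.8,0,0,0.6],[0,0,-40,3.8,0,0,0.5]]])

```text
time_s: 34.75
tcp_pos: [0.5836, 0.1642, 0.0318]
orientation: [0.99, -0.142, 0.004, -0.001]
wrist_force: [1.3, 0.2, -0.0]
grip_width: 0.504
```

Call:
servo_tool(moves=[[[0,0,0,0,0,0,0],[0,0,0,0,0,0,0],[0,0,0,0,0,0,0],[0,0,0,0,0,0,0],[0,0,0,0,0,0,0],[0,0,0,0,0,0,0],[0,0,0,0,0,0,0],[0,0,0,0,0,0,0]]])

```text
time_s: 35.42
tcp_pos: [0.5834, 0.1642, 0.0314]
orientation: [0.99, -0.142, 0.003, -0.001]
wrist_force: [-0.9, 0.4, -0.7]
grip_width: -0.001
```

```bash
python3 -c "
from place import *
where();h=TR+RT.apply([58,-58.5,0]);to(h[0],h[1],12,-16.27)"
```

```text
hm [ 60.  -58.1  74.8] tip [ 60.3 111.4  75.2] pitch -0.12
t 35.42 q6 0.39 tcp [583.4 164.2  31.4] yaw -16.37 F [-0.9  0.4 -0.7] g -0.001
  d [-2.4 -0.3 19.4] [-0.12 -0.36 -0.1 ]
```

Call:
servo_tool(moves=[[[-2,0,6,0,0,0,0],[-2.4,0,12,0,0,0,0],[-2.4,0,17,0,0,0,0],[-2.4,0,20,0,0,0,0],[-2.4,0,23,0,0,0,0],[-2.4,0,25,0,0,0,0],[-2.4,0,26,0,0,0,0],[-2.4,0,26,0,0,0,0]]])

```text
time_s: 36.08
tcp_pos: [0.5814, 0.1647, 0.0062]
orientation: [0.99, -0.142, 0.003, -0.0]
wrist_force: [-2.3, -2.1, 5.0]
grip_width: -0.003
```

Call:
servo_tool(moves=[[[0,0,1,0,0,0,0],[0,0,2,0,0,0,0],[0,0,3,0,0,0,0],[0,0,3.5,0,0,0,0],[0,0,3.5,0,0,0,0],[0,0,3.5,0,0,0,0],[0,0,3.5,0,0,0,0],[0,0,3.5,0,0,0,0]]])

```text
time_s: 36.75
tcp_pos: [0.5819, 0.1648, 0.0042]
orientation: [0.99, -0.142, 0.003, -0.0]
wrist_force: [-2.7, 0.1, 7.0]
grip_width: -0.004
```

Call:
servo_tool(moves=[[[0,0,1,0,0,0,0],[0,0,2,0,0,0,0],[0,0,3,0,0,0,0],[0,0,4,0,0,0,0],[0,0,4,0,0,0,0],[0,0,4,0,0,0,0],[0,0,4,0,0,0,0],[0,0,4,0,0,0,0]]])

```text
time_s: 37.42
tcp_pos: [0.5821, 0.1651, 0.0016]
orientation: [0.99, -0.142, 0.003, -0.0]
wrist_force: [-3.5, 0.8, 6.7]
grip_width: 0.004
```

Call:
servo_tool(moves=[[[0,0,1,0,0,0,0],[0,0,2,0,0,0,0],[0,0,3,0,0,0,0],[0,0,3.5,0,0,0,0],[0,0,3.5,0,0,0,0],[0,0,3.5,0,0,0,0],[0,0,3.5,0,0,0,0],[0,0,3.5,0,0,0,0]]])

```text
time_s: 38.08
tcp_pos: [0.5816, 0.1649, -0.0007]
orientation: [0.99, -0.142, 0.002, 0.0]
wrist_force: [-4.8, -1.0, 8.5]
grip_width: 0.004
```

Call:
servo_tool(moves=[[[0,0,1,0,0,0,0],[0,0,2,0,0,0,0],[0,0,3,0,0,0,0],[0,0,3.5,0,0,0,0],[0,0,3.5,0,0,0,0],[0,0,3.5,0,0,0,0],[0,0,3.5,0,0,0,0],[0,0,3.5,0,0,0,0]]])

```text
time_s: 38.75
tcp_pos: [0.5811, 0.1648, -0.0019]
orientation: [0.99, -0.142, 0.0, 0.001]
wrist_force: [-6.4, -1.3, 12.8]
grip_width: -0.006
```

Call:
servo_tool(moves=[[[0,0,1,0,0,0,0],[0,0,2,0,0,0,0],[0,0,3,0,0,0,0],[0,0,3.5,0,0,0,0],[0,0,3.5,0,0,0,0],[0,0,3.5,0,0,0,0],[0,0,3.5,0,0,0,0],[0,0,3.5,0,0,0,0]]])

```text
time_s: 39.42
tcp_pos: [0.5817, 0.1648, -0.002]
orientation: [0.99, -0.142, -0.0, 0.001]
wrist_force: [-8.2, -1.5, 17.7]
grip_width: -0.002
```

```bash
python3 -c "
from place import *
where();print(telemetry.read_state()['wrist_force'])"
```

```text
hm [ 58.5 -57.9  41.4] tip [ 58.5 111.6  41.1] pitch 0.12
[-8.15429274 -1.49421916 17.70818842]
```

It stopped dead at TCP −2.0 (top z ≈ 36.4 against 37 for home) with 18 N. I'll retreat and look.

Call:
servo_tool(moves=[[[0,0,-30,0,0,0,0],[0,0,-70,0,0,0,0],[0,30,-100,0,0,0,0],[0,70,-120,0,0,0,0],[0,110,-120,0,0,0,0],[0,150,-120,0,0,0,0],[0,190,-120,0,0,0,0],[0,230,-120,0,0,0,0]]])

```text
time_s: 40.08
tcp_pos: [0.5165, -0.0573, 0.1185]
orientation: [0.99, -0.142, 0.0, 0.001]
wrist_force: [0.8, 0.2, 0.9]
grip_width: 0.001
```

Call:
servo_tool(moves=[[[0,30,0,0,0,0,0],[0,60,0,0,0,0,0],[0,90,0,0,0,0,0],[0,120,0,0,0,0,0],[0,120,0,0,0,0,0],[0,120,0,0,0,0,0],[0,120,0,0,0,0,0],[0,120,0,0,0,0,0]]])

```text
time_s: 40.75
tcp_pos: [0.483, -0.1715, 0.1184]
orientation: [0.99, -0.141, 0.0, 0.001]
wrist_force: [0.7, 0.7, 0.6]
grip_width: 0.003
```

Run:
```python
from place import *
im={n:cv2.cvtColor(cams.snapshot(n),cv2.COLOR_RGB2BGR) for n in('top','scene')}
up=lambda a:cv2.resize(a,(400,400),interpolation=cv2.INTER_CUBIC)
cv2.imwrite('pics/g8.png',np.hstack([up(im['top'][155:245,145:235]),up(im['scene'][125:210,160:245])]))
```

```text
(no output)
```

View pics/g8.png

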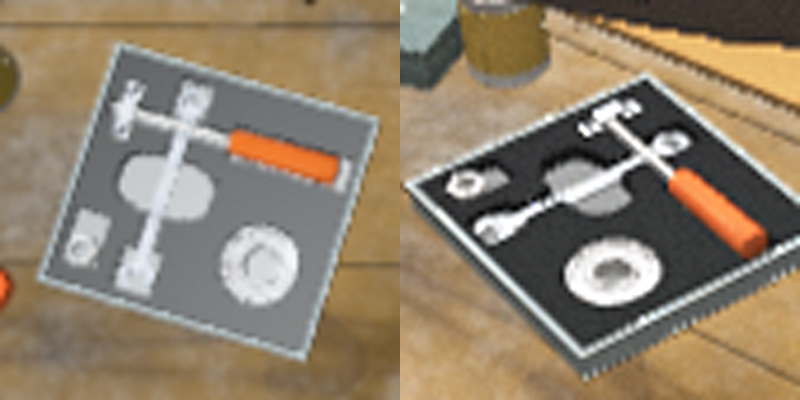

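Both tools look home. The blade runs under the clip (top crop (128,110) to (230,143)), the handle is in its pocket at (230–340,155), and the spanner ring is in its pocket at (193,98). As a last check I'll feel the handle's height near both ends.

Run:
```python
from place import *
for y in(-94,-24):
    h=TR+RT.apply([58,y,0]);to(h[0],h[1],20,-16.27)
```

```text
t 40.85 q6 -0.26 tcp [ 483.1 -171.3  118.6] yaw -16.17 F [0.2 0.2 0.4] g 0.001
  d [   0.4 -315.2   98. ] [ 0.1  -0.04  0.1 ]
t 40.85 q6 -0.26 tcp [ 483.1 -171.3  118.6] yaw -16.17 F [0.2 0.2 0.4] g 0.001
  d [   0.5 -385.2   97.9] [ 0.1  -0.04  0.1 ]
```

Call:
servo_tool(moves=[[[0,-40,0,0,0,0,0],[0,-80,0,0,0,0,0],[0,-120,0,0,0,0,0],[0,-160,0,0,0,0,0],[0,-200,0,0,0,0,0],[0,-240,10,0,0,0,0],[0,-280,20,0,0,0,0],[0,-315,30,0,0,0,0]]])

```text
time_s: 41.52
tcp_pos: [0.5711, 0.1349, 0.088]
orientation: [0.99, -0.139, 0.001, 0.001]
wrist_force: [0.6, -0.2, 0.3]
grip_width: 0.001
```

Run:
```python
from place import *
h=TR+RT.apply([58,-94,0]);to(h[0],h[1],2,-16.27)
```

```text
t 41.52 q6 0.34 tcp [571.1 134.9  88. ] yaw -16.02 F [ 0.6 -0.2  0.3] g 0.001
  d [ 1.1  3.5 86. ] [ 0.06 -0.1   0.25]
```

Call:
servo_tool(moves=[[[1,3.5,25,0,0,0,0],[1,3.5,50,0,0,0,0],[1,3.5,70,0,0,0,0],[1,3.5,80,0,0,0,0],[1,3.5,85,0,0,0,0],[1,3.5,86,0,0,0,0],[1,3.5,86,0,0,0,0],[1,3.5,86,0,0,0,0]]])

```text
time_s: 42.18
tcp_pos: [0.5726, 0.1311, 0.0036]
orientation: [0.99, -0.139, 0.002, 0.0]
wrist_force: [0.3, 0.1, -0.1]
grip_width: -0.003
```

Call:
servo_tool(moves=[[[0,0,1,0,0,0,0],[0,0,2,0,0,0,0],[0,0,3,0,0,0,0],[0,0,4,0,0,0,0],[0,0,5,0,0,0,0],[0,0,5.5,0,0,0,0],[0,0,5.5,0,0,0,0],[0,0,5.5,0,0,0,0]]])

```text
time_s: 42.85
tcp_pos: [0.5725, 0.1311, -0.0019]
orientation: [0.99, -0.139, 0.002, 0.0]
wrist_force: [-0.3, -0.0, 0.8]
grip_width: -0.0
```

Call:
servo_tool(moves=[[[0,0,1,0,0,0,0],[0,0,2,0,0,0,0],[0,0,2.5,0,0,0,0],[0,0,2.5,0,0,0,0],[0,0,2.5,0,0,0,0],[0,0,2.5,0,0,0,0],[0,0,2.5,0,0,0,0],[0,0,2.5,0,0,0,0]]])

```text
time_s: 43.52
tcp_pos: [0.5726, 0.131, -0.0019]
orientation: [0.99, -0.139, 0.001, 0.001]
wrist_force: [-6.8, -1.8, 12.4]
grip_width: 0.001
```

Call:
servo_tool(moves=[[[0,0,-8,0,0,0,0],[0,0,-14,0,0,0,0],[0,-30,-14,0,0,0,0],[0,-66,-14,0,0,0,0],[0,-66,-10,0,0,0,0],[0,-66,-6,0,0,0,0],[0,-66,-3,0,0,0,0],[0,-66,-1,0,0,0,0]]])

```text
time_s: 44.18
tcp_pos: [0.5898, 0.1937, -0.002]
orientation: [0.99, -0.139, 0.0, 0.001]
wrist_force: [-4.6, 1.0, 15.2]
grip_width: 0.003
```

Call:
servo_tool(moves=[[[0,0,1,0,0,0,0],[0,0,2,0,0,0,0],[0,0,2.5,0,0,0,0],[0,0,2.5,0,0,0,0],[0,0,2.5,0,0,0,0],[0,0,2.5,0,0,0,0],[0,0,2.5,0,0,0,0],[0,0,2.5,0,0,0,0]]])

```text
time_s: 44.85
tcp_pos: [0.5898, 0.1937, -0.002]
orientation: [0.99, -0.14, -0.0, 0.0]
wrist_force: [-5.0, 1.7, 11.3]
grip_width: -0.001
```

Butt and front both stop dead at TCP −1.9 and −2.0, the same height as the middle, so the handle is level on the pocket floor. I'll retreat and hand in.

Call:
servo_tool(moves=[[[0,0,-30,0,0,0,0],[0,0,-70,0,0,0,0],[0,0,-110,0,0,0,0],[0,0,-130,0,0,0,0],[0,0,-130,0,0,0,0],[0,0,-130,0,0,0,0],[0,0,-130,0,0,0,0],[0,0,-130,0,0,0,0]]])

```text
time_s: 45.52
tcp_pos: [0.5882, 0.193, 0.1254]
orientation: [0.99, -0.141, -0.002, 0.001]
wrist_force: [-0.6, -0.6, 0.2]
grip_width: -0.0
```

```bash
python3 -c "
from plant import telemetry,finish_job
s=telemetry.read_state();print(s['time_s'],s['tcp_pos'],s['wrist_force']);print(finish_job())"
```

```text
45.5167 [0.58817391 0.19304572 0.12539707] [-0.58381418 -0.61732127  0.15605713]
the job is handed in; nothing more can be done
None
```

I put both tools away in the order asked and handed the job in at about 45.5 s of the 72 s allowed. The spanner went in first, with its ring in the ring-end pocket. The screwdriver blade then went tip first under the clip at a 17° tilt, and I pressed the handle down with the fingers shut.

**Last checks**
- **Spanner:** it stopped dead with the shank top at z ≈ 15.8 mm (home is 16) under 19 N. I felt this before the screwdriver went in; afterwards I only saw the spanner in the picture, lying in its cutout.
- **Screwdriver:** butt, middle and front of the handle all stopped at the same height, z ≈ 36.4 mm (home is 37), at 11 to 18 N. The last picture shows the blade under the clip.
- **Force:** the highest wrist reading at the end of any move was about 21 N, against the 70 N ramming limit.

**What disagreed or failed**
- **TCP reading:** the real fingertips end about 38 mm short of the reported TCP. Because of this, the first two spanner grasps closed on air. I then measured the offset by touching down on the shank at about 9 N and used it for all later heights.
- **Cameras:** the two views differed by about 3.5 mm on the tray's x position. I took 541.5 mm for the spanner and 542 mm for the screwdriver, both between the two.
- **Bystanders:** the pliers, tape roll and blade case were never approached at low height, but I did not re-measure them at the end.

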